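Sand the seam of a device shell and put the set in the drawer

ROBOT

A 6-joint arm with a two-finger parallel gripper is mounted at the origin on the work surface. World frame = base frame: x ahead of the robot, y to its left, z up, the work surface at z = 0. Lengths are in m, angles in rad, forces in N, time in s.
With the tool pointing down it reaches from about 0.25 to 0.775 m from the base axis. Payload 4 kg.
Tool frame: the origin (TCP) lies at the very end of the fingers, on their centre line; the grasp point (between the pads) lies 19 mm behind it; y points along the fingers, x is the direction in which the jaws open and shut, and the axes are right-handed (so a half turn about y gives the same grasp; the last joint's range is limited). The gripper opens to 94 mm and grips with 3 to 60 N. Pads are 16 mm wide; open, the fingers measure 119 mm over their backs; the gripper's body (75 mm by 177 mm) begins 78 mm behind the grasp point.
Start: joints at [1.045, 0.087, 1.371, -0, 1.684, -0.103], TCP at [0.226, 0.502, 0.174] pointing down, gripper open.
Joint ranges: [-3.1, 3.1], [-0.76, 2.03], [0.27, 2.55], [-1.08, 4.22], [0.17, 2.65], [-2.57, 2.57]. Speed limits (rad/s): [2.79, 2.79, 3.14, 3.14, 3.14, 3.14].

INTERFACE

Orientations are given as [roll, pitch, yaw] about the fixed x, y, z axes, in that order (R = Rz(yaw) Ry(pitch) Rx(roll)).
In Python, from bench import robot, snapshot, workorder gives the robot as it stands.
- The arm moves only by the tool play_rows, never from a script. Its argument "steps" is a list of rows, each an object of numbers: "x", "y", "z": the shift along the world's x, y, z in m; "rx", "ry", "rz": the turn, a rotation vector about the world's x, y, z in rad; "hand": the finger opening in m, from 0 to 0.094. A call has 1 to 8 rows; each row shifts and turns the commanded pose from where the row before left it; what a row does not reach is not made up. A row lasts 1/8 s, in which the tool goes at most 62.5 mm and 10.7 degrees, less where a joint would pass 70% of its speed; a pose out of reach is approached as far as the arm can. A call is refused whole if a number of a shift passes 0.0625 or a number of a turn 0.188, either way. A call with a gripper value outside its range is refused whole. The fingers move at their own pace and stop on an object; the grip force is fixed at half the most. Time passes only in rows, so rows that do not move let the fingers close. It gives the time, the measured TCP pose, the force and the opening at its end, in the units of the state.
- robot.get_obs(): the state, without advancing time (a new reading comes with each control period).
- snapshot(name): name is "scene" or "top" or "wrist"; returns a dict with "color" (384x512x3 uint8, red, green, blue), "range_z" (384x512 float32, m along the optical axis (not along the pixel's ray), 0 where there is no reading), "fov_y" (degrees; the focal length in pixels is half the picture's height over the tangent of half this angle, whatever the lens; pixels are square), "cx", "cy" (the principal point, pixels), "T" (4x4, takes a point from camera to world coordinates). Camera axes: x right, y down, z forward; pixel columns grow to the right and rows downward; lengths in m; the calibration is good to about 2 mm. A picture is of the moment at which its call begins.
- workorder.close_job(): hands the job in, once; it reports no verdict.
The state is a dict: "time": time; "joint_positions": joint angles; "qvel": joint speeds; "joint_torque": joint torques, N m; "tool_pos": TCP position; "ee_rot": TCP orientation; "wrist_force": force on the tool from outside, world axes, zero at the start; "wrist_torque": the same for the moment, N m; "width": finger opening in m.
Only numpy, scipy, OpenCV 4.12 (cv2) and the standard library are available. Lean on these libraries where they do the work, as an engineer would, in place of code of your own. Each camera call takes 0.05 s, during which the arm holds its last target.

TASK

Turn the dust extractor's dial to the red mark, and then take the sanding block and sand the seam of the long pink shell in the cradle: with the block flat and in line with the shell, sweep it slowly along the shell from the blue-marked end to the white end and back again, pressing steadily at about 8 newtons. Afterwards the block must be back in its tray, the long shell and every small pink shell lying in the open green-fronted drawer, and the drawer pushed fully shut, with the dial left on the mark. Do not disturb the jar, the bottle and the mug, and never press the block harder than 25 newtons.

Things in the scene. Friction and masses are not known exactly. Their poses are not given: they have to be found in the camera images.
- nest: Fixed aluminium base of the cradle, 200 x 70 x 12 mm, sprung plate above it. Origin: centre of underside; x along it to the blue end. To sand, the block's centre goes from x = +45 mm (or a little more) to x = -45 mm (or a little less) and back, so that its 70 mm length passes over the whole shell; keep within 10 mm of the middle line and the block's x within 0.2 rad of the shell's.
- cradle_top (a point): Middle of the upper face of the grey sprung plate (194 x 66 mm) under the long shell, 38 mm above the desk when not pressed. x points along the shell to the blue end stop; white stop at the -x end. The stops (at x = +-91 mm, 9 mm thick) and four posts beside the shell (at x = +-60, y = +-27 mm, 20 x 5 mm) rise 14 mm above the plate; the shell's middle is free for fingers.
- cradle (a joint): How far the cradle plate is pressed down on its springs, 0 to 0.014 m. The force pressing on the shell (weight of the block included) is about 1.5 N + 700 N/m x this value, so 0.009 m is about 8 N; at 0.014 m it stands on a hard stop.
- work: The long pink half-shell to be sanded, an open trough 170 mm long (its x), 46 mm wide (its y), 30 mm high, walls 5 mm, open side up, 120 g. Origin: centre of its underside. It lies loose in the cradle between the stops; its upper rim (the seam) is 30 mm above its origin.
- block: Sanding block, 200 g: a flat cork sole with a dark sanding face, 70 mm long (its x), 64 mm wide (its y), 14 mm thick, and on it a wooden grip bar 60 mm long (x), 26 mm wide (y), from 14 to 52 mm above the sanding face. Origin: centre of the sanding face (underside). It starts in its tray.
- rest: Black rubber tray of the sanding block, fixed: 100 mm (its x) by 90 mm (its y), 5 mm walls, 12 mm high, floor 5 mm above the desk, so the block has 10 and 8 mm of play. Origin: centre of its underside.
- extractor: Grey dust extractor box, fixed, 115 x 115 x 70 mm, dial in the middle of its top. Origin: centre of its underside. Tick marks stand round the dial; the wide red one is the setting wanted.
- dial_grip (a point): On the dial's axis, at the height to grip it, 107 mm above the desk. The black dial has an upright grip bar 53 mm long and 14 mm wide, up to 7 mm above this point, on a disc of 28 mm radius whose top is 23 mm below it. Its x is along the bar; the white pointer line is at the bar's -x end. It turns with the dial.
- dial (a joint): Angle of the dial in rad, growing clockwise seen from above, 0 to 3.4; at 0 the pointer looks along the extractor's -x. The red mark is at 1.7; within 0.15 is good. It stays where it is left (friction about 0.04 N m).
- drawer (a joint): How far the drawer is pulled out of the fixed white desk cabinet (320 mm deep, 290 mm wide, 85 mm high), m: 0 is shut, 0.2296 fully out. It starts 0.20 or more out and slides with about 1 N of friction. With it out by d, the open part of its inner floor runs from x = +56 mm to x = +50 mm + d in the frame of the handle point; what lies beyond is under the cabinet's top.
- drawer_handle (a point): Middle of the drawer's bar handle, 47 mm above the desk: steel bar 11 mm thick, 120 mm long (y), 35 mm before the green front. +x is the way it shuts; push on it. Inner floor: 25 mm below this point, from x = +56 to +331 mm and y = -124 to +124 mm; side walls reach 16 mm, the front 26 mm above this point.
- shell1: Small open half-shell of a hand-held device, very pale pink, still to be put away (one of up to three): a trough 80 mm long (its x), 46 mm wide (its y) and 30 mm high, walls 5 mm, open side up, 70 g. Origin: centre of its underside. Two or three of the small shells are there (state None: not there, or in the fingers).
- shell2: Small open half-shell of a hand-held device, very pale pink, still to be put away (one of up to three): a trough 80 mm long (its x), 46 mm wide (its y) and 30 mm high, walls 5 mm, open side up, 70 g. Origin: centre of its underside. Two or three of the small shells are there (state None: not there, or in the fingers).
- shell3: Small open half-shell of a hand-held device, very pale pink, still to be put away (one of up to three): a trough 80 mm long (its x), 46 mm wide (its y) and 30 mm high, walls 5 mm, open side up, 70 g. Origin: centre of its underside. Two or three of the small shells are there (state None: not there, or in the fingers).
- jar: Bystander: glass jar with green cap, 64 mm diameter, 85 mm high, loose. Leave it alone.
- bottle: Bystander: glass bottle, 66 mm diameter, 190 mm high, loose. Leave it alone.
- mug: Bystander: white mug, 76 mm diameter, 90 mm high, loose. Leave it alone.
Mind the look-alikes: they are no part of the job. What is shaped like the shell1 but orange is not meant.

How it is judged:
On the way, in this order (a step that is already met when the one before it is completed fails the run):
1. the dial stands at the red mark (value of joint dial between 1.55 and 1.85 rad), for 0.2 s.
2. the block presses on the long shell with 3 to 18 N at the blue-marked end, in line with it (x of block in the frame of cradle_top above 0.038 m and y of block in the frame of cradle_top between -0.012 and 0.012 m and contact force between block and work between 3 and 18 N and angle between the x axis of block and the x axis of cradle_top, either way round below 0.25 rad), for 0.1 s.
3. the block presses on the long shell with 3 to 18 N at the first quarter, in line with it (x of block in the frame of cradle_top between 0.012 and 0.032 m and y of block in the frame of cradle_top between -0.012 and 0.012 m and contact force between block and work between 3 and 18 N and angle between the x axis of block and the x axis of cradle_top, either way round below 0.25 rad), for 0.1 s.
4. the block presses on the long shell with 3 to 18 N at the middle, in line with it (x of block in the frame of cradle_top between -0.01 and 0.01 m and y of block in the frame of cradle_top between -0.012 and 0.012 m and contact force between block and work between 3 and 18 N and angle between the x axis of block and the x axis of cradle_top, either way round below 0.25 rad), for 0.1 s.
5. the block presses on the long shell with 3 to 18 N at the third quarter, in line with it (x of block in the frame of cradle_top between -0.032 and -0.012 m and y of block in the frame of cradle_top between -0.012 and 0.012 m and contact force between block and work between 3 and 18 N and angle between the x axis of block and the x axis of cradle_top, either way round below 0.25 rad), for 0.1 s.
6. the block presses on the long shell with 3 to 18 N at the white end, in line with it (x of block in the frame of cradle_top below -0.038 m and y of block in the frame of cradle_top between -0.012 and 0.012 m and contact force between block and work between 3 and 18 N and angle between the x axis of block and the x axis of cradle_top, either way round below 0.25 rad), for 0.1 s.
7. the block presses on the long shell with 3 to 18 N at the third quarter, on the way back, in line with it (all of step 5), for 0.1 s.
8. the block presses on the long shell with 3 to 18 N at the middle, on the way back, in line with it (all of step 4), for 0.1 s.
9. the block presses on the long shell with 3 to 18 N at the first quarter, on the way back, in line with it (all of step 3), for 0.1 s.
10. the block presses on the long shell with 3 to 18 N at the blue-marked end, on the way back, in line with it (all of step 2), for 0.1 s.
At the end, for the whole second after the job is handed in: The dial is within 0.15 rad of the red mark (1.7), the sanding block lies flat and at rest in its tray (centre within 18 mm of the tray's), the long shell and every small shell that is there lie at rest in the drawer in one layer, and the drawer is shut to within 8 mm (all of step 1 and value of joint drawer below 0.008 m and x of work in the frame of drawer_handle between 0.054 and 0.333 m and y of work in the frame of drawer_handle between -0.125 and 0.125 m and z of work in the frame of drawer_handle between -0.035 and 0.011 m and linear speed of each of work, shell1, shell2, shell3, block below 0.03 m/s and x of shell1 in the frame of drawer_handle between 0.054 and 0.333 m and y of shell1 in the frame of drawer_handle between -0.125 and 0.125 m and z of shell1 in the frame of drawer_handle between -0.035 and 0.011 m and x of shell2 in the frame of drawer_handle between 0.054 and 0.333 m and y of shell2 in the frame of drawer_handle between -0.125 and 0.125 m and z of shell2 in the frame of drawer_handle between -0.035 and 0.011 m and x of shell3 in the frame of drawer_handle between 0.054 and 0.333 m and y of shell3 in the frame of drawer_handle between -0.125 and 0.125 m and z of shell3 in the frame of drawer_handle between -0.035 and 0.011 m and x of block in the frame of rest between -0.018 and 0.018 m and y of block in the frame of rest between -0.018 and 0.018 m and z of block in the frame of rest below 0.01 m and angle between block's own z axis and vertical below 0.12 rad); the robot touches nothing.
It fails at once if the block is pressed on the shell with more than 25 N (contact force between block and work above 25 N).
It fails at once if the jar is moved more than 4 cm or tipped over (distance of jar from where it was at the start of the episode above 0.04 m or angle between jar's own z axis and vertical above 0.5 rad).
It fails at once if the bottle is moved more than 4 cm or tipped over (distance of bottle from where it was at the start of the episode above 0.04 m or angle between bottle's own z axis and vertical above 0.5 rad).
It fails at once if the mug is moved more than 4 cm or tipped over (distance of mug from where it was at the start of the episode above 0.04 m or angle between mug's own z axis and vertical above 0.5 rad).
Of shell1, shell2, shell3 only 2 to 3 are there at a start; the rules pass over those that are not, and their reading is None.
At some moment in a run one of shell1, shell2, shell3 may be knocked a few centimetres aside while the robot is not near it.
Once in a run the grip may slacken for a moment while it holds something.
It also fails if it takes over 192 s, if anything falls off the work surface, if the arm or the gripper's body presses on something with over 40 N, if the wrist force passes 120 N, or if a joint passes its speed limit or range.

## Working session

There is one attempt and no reset: what is moved stays moved. The work goes in short steps, Python scripts to look and compute and a tool call to move; the robot and the scene stay as the last step left them, time stands still between calls to the robot, and variables do not carry over. Pictures are saved under pics/ and viewed, and the job is handed in when it is done.

Besides the shell and the picture viewer there is one more tool, called after "Call:" as name([rows], argument=value, ...), one row to a line, values as JSON. play_rows: Moves the arm, as the interface text tells. Its arguments: {"type":"object","properties":{"steps":{"type":"array"}},"required":["steps"]}

```bash
mkdir -p pics; ls; cat > h.py <<'E'
import numpy as np, cv2, json
from bench import robot, snapshot, workorder
def f(s): return s["color"].shape[0]/2/np.tan(np.radians(s["fov_y"])/2)
def cloud(s):
    d=s["range_z"]; F=f(s); v,u=np.mgrid[:d.shape[0],:d.shape[1]]
    p=np.stack([(u-s["cx"])/F*d,(v-s["cy"])/F*d,d],-1)
    T=np.array(s["T"]); return p@T[:3,:3].T+T[:3,3]
def save(s,n,k=1.5): cv2.imwrite("pics/"+n,cv2.resize(s["color"][:,:,::-1],None,fx=k,fy=k,interpolation=cv2.INTER_CUBIC))
def ray(s,u,v,z):
    F=f(s);T=np.array(s["T"]);d=T[:3,:3]@np.array([(u-s["cx"])/F,(v-s["cy"])/F,1]);o=T[:3,3]
    return o+d*(z-o[2])/d[2]
def proj(s,p):
    T=np.array(s["T"]);q=T[:3,:3].T@(np.array(p)-T[:3,3]);return q[:2]/q[2]*f(s)+[s["cx"],s["cy"]]
E
python3 - <<'E'
from h import *
import pickle
for n in ["scene","top","wrist"]:
    s=snapshot(n); save(s,n+"0.png"); pickle.dump(s,open(n+"0.pkl","wb")); print(n,np.round(s["T"],3).tolist(),s["fov_y"],s["cx"],s["cy"])
print(robot.get_obs())
E
```

```text
pics
scene [[0.254, 0.712, -0.655, 1.394], [0.967, -0.199, 0.158, -0.25], [-0.018, -0.674, -0.739, 1.031], [0.0, 0.0, 0.0, 1.0]] 46.666720987932 245.159059106105 195.34863038473281
top [[0.006, -0.988, 0.155, 0.353], [-1.0, -0.006, 0.001, -0.062], [-0.0, -0.155, -0.988, 1.52], [0.0, 0.0, 0.0, 1.0]] 48.81043019656923 259.38472144862175 195.41923312104635
wrist [[0.411, 0.886, 0.216, 0.163], [0.911, -0.399, -0.098, 0.53], [-0.001, 0.237, -0.971, 0.385], [0.0, 0.0, 0.0, 1.0]] 71.80808736636958 253.9964066650432 191.70630504522836
{'time': 0.15, 'joint_positions': array([ 1.04491933e+00,  8.78189798e-02,  1.37185146e+00,  1.60907697e-05,
        1.68357891e+00, -1.03087902e-01]), 'qvel': array([ 0.00094896, -0.00189291, -0.00632862,  0.00020679, -0.00078687,
        0.0002121 ]), 'joint_torque': array([ 1.66695874e-03, -3.40641189e+01, -3.02793789e+01,  7.18293549e-02,
        3.05015780e-02, -1.04300875e-04]), 'tool_pos': array([0.22543599, 0.50118782, 0.17328286]), 'ee_rot': array([-1.57060994,  0.00164626,  1.14800918]), 'wrist_force': array([ 0.53290192, -0.3889712 ,  0.62837152]), 'wrist_torque': array([-0.03945756,  0.00178176,  0.01026209]), 'width': 0.09400386750522205}
```

View pics/top0.png

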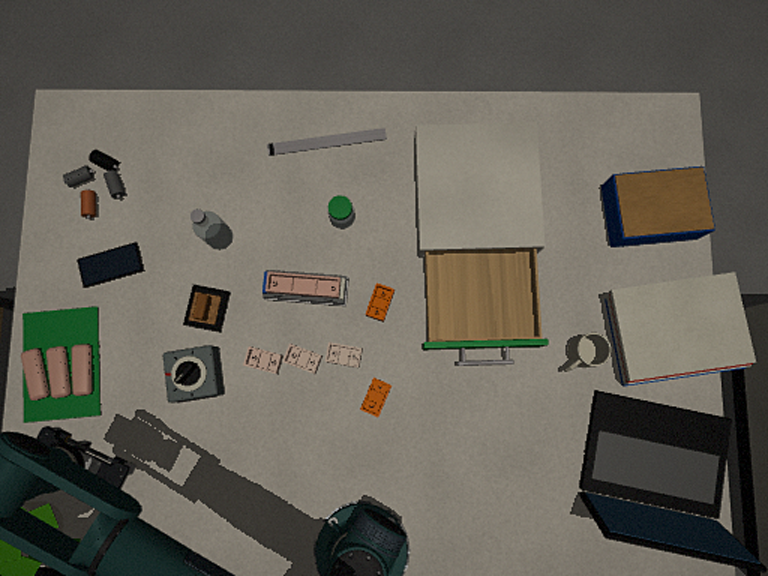

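View pics/scene0.png

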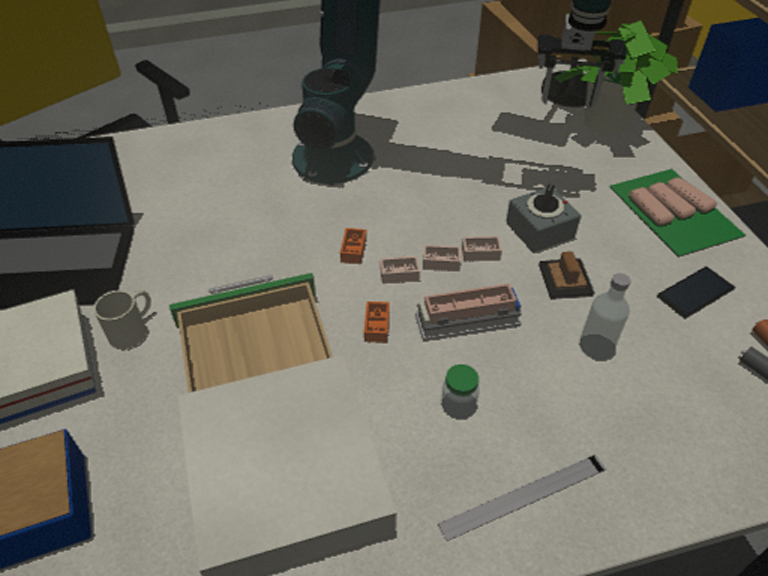

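View pics/wrist0.png

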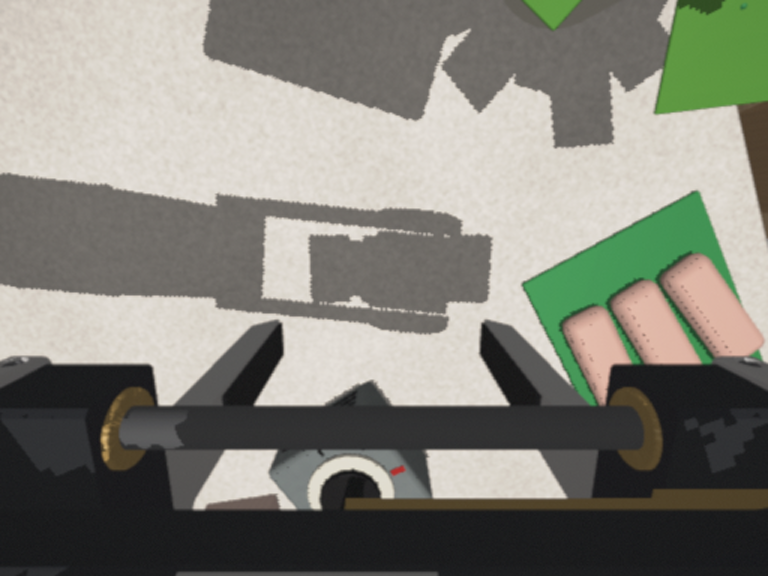

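The pictures show the dial, tray and cradle on the robot's left, three pale shells at top-view (264,360), (303,358), (345,355), two orange look-alikes, and the open drawer at (480,300). Now I'll measure.

```bash
python3 - <<'E'
from h import *
import pickle
t=pickle.load(open("top0.pkl","rb")); sc=pickle.load(open("scene0.pkl","rb"))
c=t["color"]
def crop(im,x0,y0,x1,y1,n,k): cv2.imwrite("pics/"+n,cv2.resize(im[y0:y1,x0:x1,::-1],None,fx=k,fy=k,interpolation=cv2.INTER_CUBIC))
crop(c,100,165,270,285,"topcropA.png",4.7)
crop(c,265,150,385,250,"topcropB.png",6)
# top-down orthophoto/height from both
hm=np.zeros((600,700));
P=cloud(t)
for name,(u0,v0,u1,v1),zlo,zhi in [("ext",(105,225,150,270),.06,.08),("dialtop",(105,225,150,270),.095,.2),("tray",(120,185,155,225),.006,.2),("block",(120,185,155,225),.045,.07),("cradle",(170,175,235,206),.015,.2),("rim",(170,175,235,206),.062,.1),("s1",(160,228,190,252),.01,.06),("s2",(188,226,216,250),.01,.06),("s3",(214,226,244,248),.01,.06),("front",(275,220,370,236),.06,.1),("handle",(300,230,345,246),.035,.06)]:
    p=P[v0:v1,u0:u1].reshape(-1,3); q=p[(p[:,2]>zlo)&(p[:,2]<zhi)]
    if len(q)<4: print(name,len(q)); continue
    r=cv2.minAreaRect((q[:,:2]*1000).astype(np.float32))
    print(name,len(q),np.round(np.array(r[0]),1),np.round(r[1],1),round(r[2],1),"z",np.round(np.percentile(q[:,2],[5,50,95]),4))
print(P[170:225,320].round(3)[::8], P[300,350])
E
```

```text
ext 916 [394.6 392.6] [114.6 116. ] 9.8 z [0.0643 0.0702 0.078 ]
dialtop 89 [395.5 392.3] [15.9 51.4] 51.1 z [0.0982 0.1118 0.1177]
tray 584 [557.2 380.3] [140.3 121.6] 1.4 z [0.0067 0.017  0.0578]
block 131 [550.4 380.6] [27.5 58.2] 80.2 z [0.0477 0.0557 0.0602]
cradle 1022 [600.6 140.9] [195.1  68.9] 86.2 z [0.0339 0.0445 0.0694]
rim 195 [601.9 142.3] [170.4  47.5] 85.4 z [0.0629 0.0671 0.0723]
s1 179 [427.  232.6] [91.2 45.5] 76.3 z [0.011  0.0273 0.0334]
s2 164 [433.6 148.3] [87.6 45.8] 69.5 z [0.0109 0.0258 0.0343]
s3 161 [441.6  47.5] [103.1  46.2] 79.8 z [0.0115 0.027  0.0343]
front 482 [ 477.3 -282.2] [ 41.7 282.6] 0.8 z [0.0615 0.0706 0.0763]
handle 179 [ 438.6 -274.7] [ 40.9 144.4] 2.1 z [0.0437 0.0501 0.0565]
[[ 0.681 -0.278  0.027]
 [ 0.652 -0.278  0.023]
 [ 0.622 -0.277  0.029]
 [ 0.594 -0.277  0.021]
 [ 0.566 -0.277  0.019]
 [ 0.537 -0.276  0.02 ]
 [ 0.508 -0.275  0.024]] [ 0.22228157 -0.3797652  -0.00288103]
```

View pics/topcropA.png

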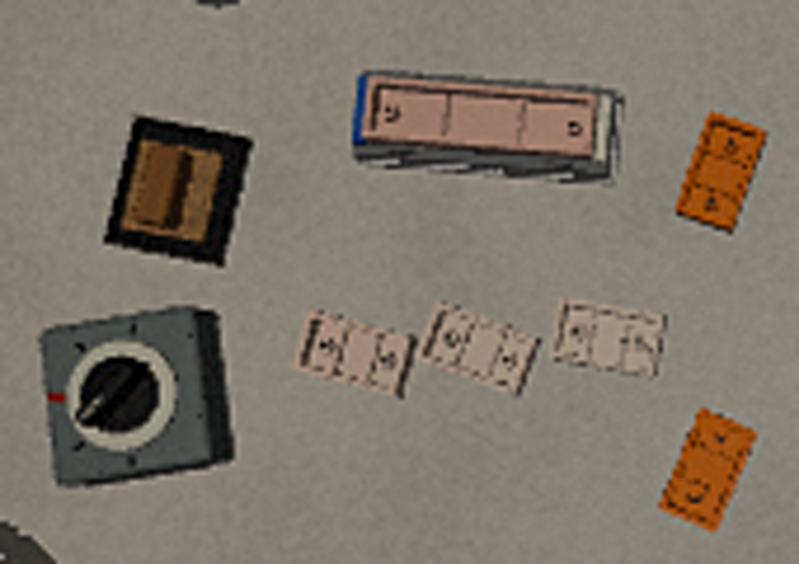

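View pics/topcropB.png

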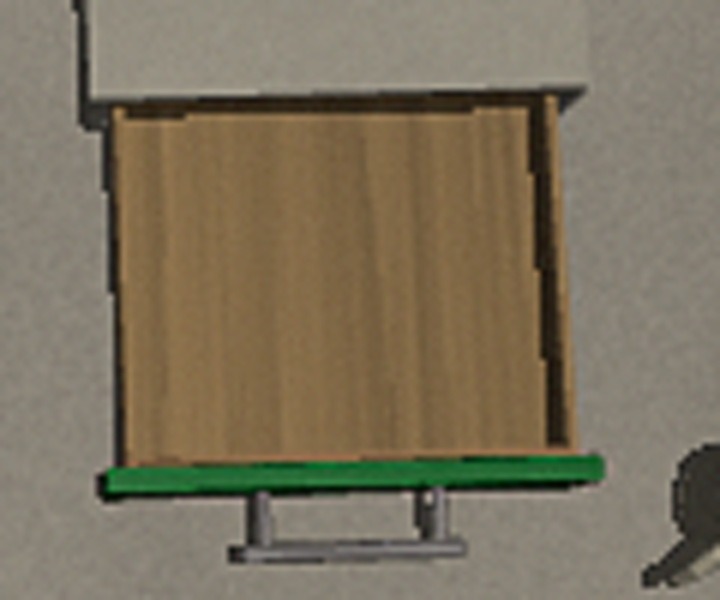

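Call:
play_rows([
  {"x": 0.04, "y": -0.027, "z": 0.01, "rz": -0.064, "hand": 0.06},
  {"x": 0.044, "y": -0.028, "rz": -0.064, "hand": 0.06},
  {"x": 0.044, "y": -0.027, "rz": -0.064, "hand": 0.06},
  {"x": 0.04, "y": -0.027, "rz": -0.064, "hand": 0.06},
  {"hand": 0.06},
  {"hand": 0.06},
])

```text
schema error: expected keys x, y, z, rx, ry, rz, hand
```

```bash
python3 - <<'E'
from h import *
import pickle
s=snapshot("wrist"); save(s,"wrist1.png"); pickle.dump(s,open("wrist1.pkl","wb"))
o=robot.get_obs(); print(o["tool_pos"],o["ee_rot"],o["width"])
t=pickle.load(open("top0.pkl","rb")); P=cloud(t); c=t["color"]
# red mark
hsv=cv2.cvtColor(c,cv2.COLOR_RGB2HSV).astype(int)
m=((hsv[...,0]<8)|(hsv[...,0]>172))&(hsv[...,1]>140)&(hsv[...,2]>60); m[:225]=0;m[275:]=0;m[:,:100]=0;m[:,150:]=0
v,u=np.nonzero(m); print("red",len(u),u.mean(),v.mean(),ray(t,u.mean(),v.mean(),.07))
# bottle, jar, mug
for n,(u0,v0,u1,v1) in {"bottle":(120,135,160,170),"jar":(213,125,240,155),"mug":(365,218,410,255),"cab":(275,80,365,170)}.items():
    q=P[v0:v1,u0:u1].reshape(-1,3); q=q[q[:,2]>.03]; print(n,len(q),q.min(0).round(3),q.max(0).round(3))
E
```

```text
[0.22549198 0.50124477 0.17345511] [-1.57065192e+00  1.34510758e-03  1.14798301e+00] 0.09392522854269705
red 5 111.6 249.2 [0.39232076 0.44185815 0.07      ]
bottle 465 [ 0.353 -0.062  0.03 ] [0.758 0.389 1.52 ]
jar 290 [ 0.353 -0.062  0.03 ] [0.811 0.086 1.52 ]
mug 348 [ 0.353 -0.588  0.03 ] [ 0.509 -0.062  1.52 ]
cab 7005 [ 0.353 -0.418  0.031] [ 0.996 -0.062  1.52 ]
```

View pics/wrist1.png

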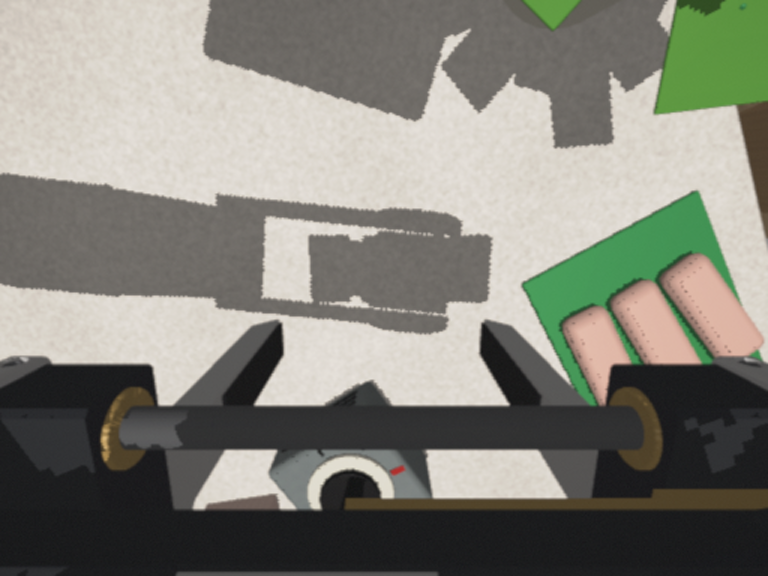

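The picture is unchanged because the move was refused: every row needs all seven keys.

Call:
play_rows([
  {"x": 0.04, "y": -0.027, "z": 0.01, "rx": 0, "ry": 0, "rz": -0.064, "hand": 0.06},
  {"x": 0.044, "y": -0.028, "z": 0, "rx": 0, "ry": 0, "rz": -0.064, "hand": 0.06},
  {"x": 0.044, "y": -0.027, "z": 0, "rx": 0, "ry": 0, "rz": -0.064, "hand": 0.06},
  {"x": 0.04, "y": -0.027, "z": 0, "rx": 0, "ry": 0, "rz": -0.064, "hand": 0.06},
  {"x": 0, "y": 0, "z": 0, "rx": 0, "ry": 0, "rz": 0, "hand": 0.06},
  {"x": 0, "y": 0, "z": 0, "rx": 0, "ry": 0, "rz": 0, "hand": 0.06},
])

```text
time: 0.95
tool_pos: [0.3933, 0.3927, 0.1839]
ee_rot: [-1.57, 0.0, 0.892]
wrist_force: [0.2, 0.9, -0.2]
width: 0.06
```

```bash
python3 - <<'E'
from h import *
import pickle
s=snapshot("wrist"); save(s,"wrist2.png"); pickle.dump(s,open("wrist2.pkl","wb"))
o=robot.get_obs(); print(o["tool_pos"],o["ee_rot"],o["width"])
t=pickle.load(open("top0.pkl","rb")); P=cloud(t); 
for n,(u0,v0,u1,v1) in {"bottle":(120,135,160,170),"jar":(213,125,240,155),"mug":(365,218,410,255),"cab":(275,80,365,170)}.items():
    q=P[v0:v1,u0:u1].reshape(-1,3); q=q[(q[:,2]>.03)&(q[:,2]<.4)]; print(n,len(q),np.percentile(q,2,axis=0).round(3),np.percentile(q,98,axis=0).round(3))
P=cloud(s); q=P.reshape(-1,3); k=(np.hypot(q[:,0]-.395,q[:,1]-.392)<.035)&(q[:,2]>.1)&(q[:,2]<.125); q=q[k]; r=cv2.minAreaRect((q[:,:2]*1000).astype(np.float32)); print(len(q),r)
E
```

```text
[0.39289269 0.39307175 0.18408323] [-1.57015590e+00  1.83829398e-04  8.93171182e-01] 0.05981590507575798
bottle 463 [0.697 0.325 0.034] [0.752 0.38  0.193]
jar 286 [0.752 0.029 0.035] [0.807 0.083 0.091]
mug 341 [ 0.409 -0.558  0.031] [ 0.489 -0.465  0.094]
cab 6980 [ 0.689 -0.409  0.076] [ 0.984 -0.128  0.091]
595 ((396.5565490722656, 393.5210266113281), (13.234030723571777, 53.37865447998047), 51.016265869140625)
```

View pics/wrist2.png

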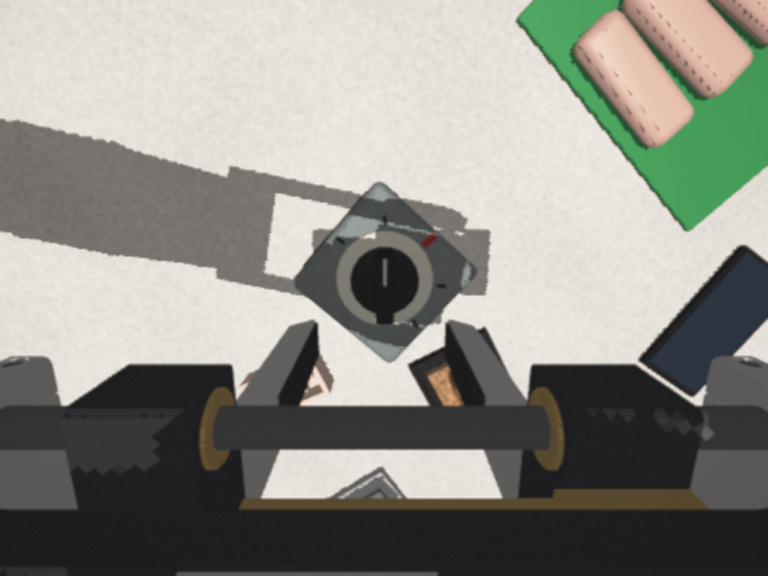

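The dial's pointer is in line with the jaw gap, at pixel (385,270), and the measured bar direction of 141° matches. Going down to grip it.

Call:
play_rows([
  {"x": 0.0025, "y": 0, "z": -0.04, "rx": 0, "ry": 0, "rz": -0.002, "hand": 0.06},
  {"x": 0, "y": 0, "z": -0.035, "rx": 0, "ry": 0, "rz": 0, "hand": 0.06},
  {"x": 0, "y": 0, "z": -0.019, "rx": 0, "ry": 0, "rz": 0, "hand": 0.06},
  {"x": 0, "y": 0, "z": 0, "rx": 0, "ry": 0, "rz": 0, "hand": 0.0},
  {"x": 0, "y": 0, "z": 0, "rx": 0, "ry": 0, "rz": 0, "hand": 0.0},
  {"x": 0, "y": 0, "z": 0, "rx": 0, "ry": 0, "rz": 0, "hand": 0.0},
  {"x": 0, "y": 0, "z": 0, "rx": 0, "ry": 0, "rz": 0, "hand": 0.0},
])

```text
time: 1.88
tool_pos: [0.3968, 0.393, 0.0914]
ee_rot: [-1.571, -0.002, 0.89]
wrist_force: [0.4, -0.2, 0.2]
width: 0.023
```

Call:
play_rows([
  {"x": 0, "y": 0, "z": 0, "rx": 0, "ry": 0, "rz": 0, "hand": 0.0},
  {"x": 0, "y": 0, "z": 0, "rx": 0, "ry": 0, "rz": -0.14, "hand": 0.0},
  {"x": 0, "y": 0, "z": 0, "rx": 0, "ry": 0, "rz": -0.14, "hand": 0.0},
  {"x": 0, "y": 0, "z": 0, "rx": 0, "ry": 0, "rz": -0.14, "hand": 0.0},
  {"x": 0, "y": 0, "z": 0, "rx": 0, "ry": 0, "rz": -0.14, "hand": 0.0},
  {"x": 0, "y": 0, "z": 0, "rx": 0, "ry": 0, "rz": -0.14, "hand": 0.0},
  {"x": 0, "y": 0, "z": 0, "rx": 0, "ry": 0, "rz": -0.14, "hand": 0.0},
  {"x": 0, "y": 0, "z": 0, "rx": 0, "ry": 0, "rz": 0, "hand": 0.0},
])

```text
time: 2.88
tool_pos: [0.3963, 0.3926, 0.0903]
ee_rot: [-1.571, -0.0, 0.052]
wrist_force: [0.3, 0.5, -0.7]
width: 0.0006
```

Call:
play_rows([
  {"x": 0, "y": 0, "z": 0, "rx": 0, "ry": 0, "rz": 0, "hand": 0.0},
  {"x": 0, "y": 0, "z": 0, "rx": 0, "ry": 0, "rz": 0, "hand": 0.06},
  {"x": 0, "y": 0, "z": 0, "rx": 0, "ry": 0, "rz": 0, "hand": 0.06},
  {"x": 0, "y": 0, "z": 0.04, "rx": 0, "ry": 0, "rz": 0, "hand": 0.06},
  {"x": 0, "y": 0, "z": 0.05, "rx": 0, "ry": 0, "rz": 0, "hand": 0.06},
  {"x": 0, "y": 0, "z": 0.0, "rx": 0, "ry": 0, "rz": 0, "hand": 0.06},
])

```text
time: 3.62
tool_pos: [0.3984, 0.3945, 0.1859]
ee_rot: [-1.564, -0.009, 0.05]
wrist_force: [-0.1, 0.0, 0.0]
width: 0.047
```

```bash
python3 - <<'E'
from h import *
import pickle
s=snapshot("wrist"); save(s,"wrist3.png"); pickle.dump(s,open("wrist3.pkl","wb"))
o=robot.get_obs(); print(o["tool_pos"],o["ee_rot"],o["width"])
P=cloud(s); q=P.reshape(-1,3); k=(np.hypot(q[:,0]-.395,q[:,1]-.392)<.035)&(q[:,2]>.1)&(q[:,2]<.125); q=q[k]; r=cv2.minAreaRect((q[:,:2]*1000).astype(np.float32)); print(len(q),r)
s=snapshot("top"); save(s,"top1.png"); pickle.dump(s,open("top1.pkl","wb"))
E
```

```text
[0.39728234 0.39348139 0.18283345] [-1.56763751 -0.0044524   0.05031903] 0.05106506510678416
661 ((396.21368408203125, 393.889892578125), (14.351076126098633, 52.91826248168945), 51.406707763671875)
```

View pics/wrist3.png

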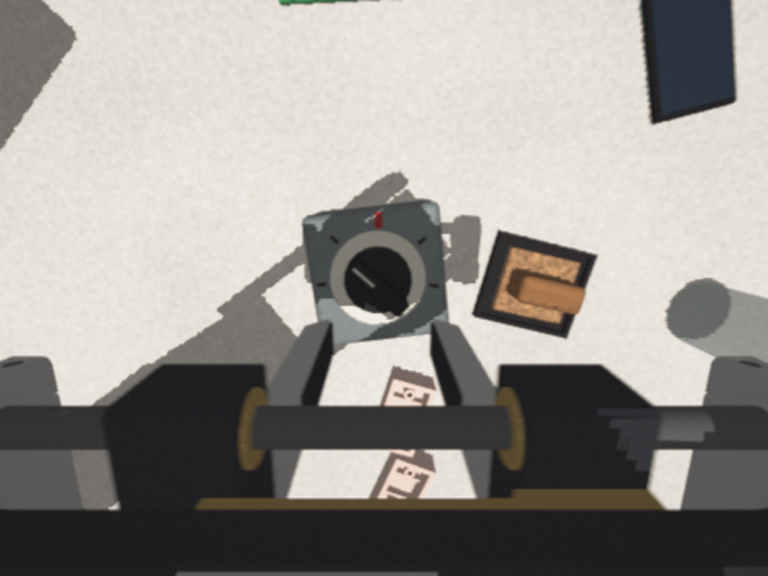

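The dial hasn't moved (pointer still at pixel (360,275)) and the fingers shut on nothing. I'll check the fingertip position in the cloud against the reported TCP.

```bash
python3 - <<'E'
from h import *
import pickle
s=pickle.load(open("wrist3.pkl","rb")); P=cloud(s)
o=robot.get_obs(); print(o["tool_pos"],o["width"])
print("tcp px*1.5",1.5*proj(s,o["tool_pos"]),1.5*proj(s,[.3965,.3935,.107]))
for (u,v) in [(325,325),(330,335),(437,325),(432,335),(320,400),(445,400)]:
    print(u,v,P[int(v/1.5),int(u/1.5)].round(4), s["range_z"][int(v/1.5),int(u/1.5)])
t=snapshot("top");save(t,"top2.png");x=snapshot("scene"); pickle.dump(x,open("scene2.pkl","wb"))
cv2.imwrite("pics/scene2.png",cv2.resize(x["color"][60:230,290:450,::-1],None,fx=4.5,fy=3.5,interpolation=cv2.INTER_CUBIC)[:595])
E
```

```text
[0.39633245 0.39271273 0.18052709] 0.055022506373863196
tcp px*1.5 [376.89368708 317.38751477] [377.19006842 286.79349613]
325 325 [0.3719 0.4031 0.2268] 0.18000543
330 335 [0.3742 0.3966 0.2223] 0.1859689
437 325 [0.4228 0.4055 0.2269] 0.18040259
432 335 [0.4211 0.4005 0.2271] 0.18139309
320 400 [0.3406 0.2402 0.0026] 0.43490288
445 400 [0.4214 0.3889 0.2647] 0.14739777
```

View pics/scene2.png

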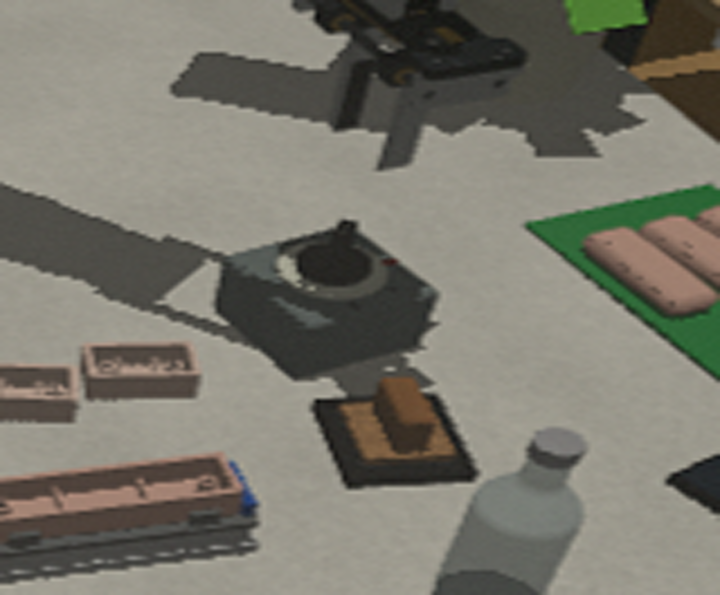

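```bash
python3 - <<'E'
from h import *
import pickle
s=pickle.load(open("wrist3.pkl","rb")); P=cloud(s).reshape(-1,3)
k=(P[:,2]>.14)&(P[:,2]<.3)&(abs(P[:,0]-.397)<.04)&(abs(P[:,1]-.393)<.04); q=P[k]
for lo in np.arange(.15,.27,.01):
    j=q[(q[:,2]>=lo)&(q[:,2]<lo+.01)]
    if len(j): print(round(lo,3),len(j),j.min(0).round(3),j.max(0).round(3))
x=pickle.load(open("scene2.pkl","rb")); p=proj(x,[.3963,.3927,.1805]); print("tcp in crop",(p[0]-290)*4.5,(p[1]-60)*3.5)
P=cloud(x)
for u,v in [(395,160),(350,125),(345,220)]: print(u,v,P[int(v/3.5+60),int(u/4.5+290)].round(3))
print(robot.get_obs()["joint_positions"])
E
```

```text
0.21 14 [0.37  0.386 0.218] [0.424 0.405 0.22 ]
0.22 211 [0.363 0.386 0.22 ] [0.432 0.406 0.23 ]
0.23 291 [0.362 0.386 0.23 ] [0.433 0.406 0.24 ]
0.24 357 [0.362 0.386 0.24 ] [0.433 0.406 0.25 ]
0.25 442 [0.362 0.385 0.25 ] [0.432 0.406 0.26 ]
0.26 512 [0.362 0.385 0.26 ] [0.433 0.406 0.27 ]
0.27 590 [0.361 0.388 0.27 ] [0.433 0.406 0.28 ]
tcp in crop 353.34004216028814 175.38939474243176
395 160 [0.44  0.389 0.231]
350 125 [0.367 0.394 0.216]
345 220 [ 0.246  0.49  -0.001]
[ 6.79176192e-01  1.04368400e-01  1.34399166e+00 -6.71197085e-05
  1.69637483e+00  6.29101072e-01]
```

```bash
python3 - <<'E'
from h import *
import pickle
o=robot.get_obs(); print(o["tool_pos"],o["time"])
w=snapshot("wrist")
for s,c in [(pickle.load(open("wrist0.pkl","rb")),(.2255,.5012,.1733)),(pickle.load(open("wrist2.pkl","rb")),(.3929,.393,.184)),(w,o["tool_pos"])]:
    P=cloud(s).reshape(-1,3)
    k=(abs(P[:,2]-c[2]-.03)<.06)&(np.hypot(P[:,0]-c[0],P[:,1]-c[1])<.075); q=P[k]; print(c,np.percentile(q,1,axis=0).round(3),q.min(0).round(3),q.max(0).round(3), "cam",s["T"][:3,3].round(3))
E
```

```text
[0.39547279 0.39197459 0.17831839] 3.825
(0.2255, 0.5012, 0.1733) [0.193 0.452 0.207] [0.192 0.451 0.205] [0.252 0.559 0.263] cam [0.163 0.53  0.385]
(0.3929, 0.393, 0.184) [0.36  0.365 0.219] [0.359 0.364 0.216] [0.419 0.432 0.274] cam [0.34  0.436 0.396]
[0.39547279 0.39197459 0.17831839] [0.354 0.384 0.213] [0.353 0.383 0.211] [0.437 0.405 0.268] cam [0.392 0.461 0.39 ]
```

Both cameras put the fingertips about 33 mm above the reported TCP, consistently in four views, and the grip closed above the bar. So I'll treat the true tip height as reported z + 0.033, and check that on the dial.

Call:
play_rows([
  {"x": 0, "y": 0, "z": 0, "rx": 0, "ry": 0, "rz": 0.14, "hand": 0.06},
  {"x": 0, "y": 0, "z": 0, "rx": 0, "ry": 0, "rz": 0.14, "hand": 0.06},
  {"x": 0, "y": 0, "z": 0, "rx": 0, "ry": 0, "rz": 0.14, "hand": 0.06},
  {"x": 0, "y": 0, "z": -0.02, "rx": 0, "ry": 0, "rz": 0.14, "hand": 0.06},
  {"x": 0, "y": 0, "z": -0.03, "rx": 0, "ry": 0, "rz": 0.14, "hand": 0.06},
  {"x": 0, "y": 0, "z": -0.03, "rx": 0, "ry": 0, "rz": 0.14, "hand": 0.06},
  {"x": 0, "y": 0, "z": -0.015, "rx": 0, "ry": 0, "rz": 0, "hand": 0.06},
  {"x": 0, "y": 0, "z": 0, "rx": 0, "ry": 0, "rz": 0, "hand": 0.06},
])

```text
time: 4.88
tool_pos: [0.3951, 0.3917, 0.0832]
ee_rot: [-1.57, 0.004, 0.888]
wrist_force: [0.5, -0.5, -0.4]
width: 0.0603
```

Call:
play_rows([
  {"x": 0, "y": 0, "z": -0.01, "rx": 0, "ry": 0, "rz": 0, "hand": 0.06},
  {"x": 0, "y": 0, "z": -0.01, "rx": 0, "ry": 0, "rz": 0, "hand": 0.06},
  {"x": 0, "y": 0, "z": -0.006, "rx": 0, "ry": 0, "rz": 0, "hand": 0.06},
  {"x": 0, "y": 0, "z": 0, "rx": 0, "ry": 0, "rz": 0, "hand": 0.0},
  {"x": 0, "y": 0, "z": 0, "rx": 0, "ry": 0, "rz": 0, "hand": 0.0},
  {"x": 0, "y": 0, "z": 0, "rx": 0, "ry": 0, "rz": 0, "hand": 0.0},
  {"x": 0, "y": 0, "z": 0, "rx": 0, "ry": 0, "rz": 0, "hand": 0.0},
  {"x": 0, "y": 0, "z": 0, "rx": 0, "ry": 0, "rz": 0, "hand": 0.0},
])

```text
time: 5.88
tool_pos: [0.3966, 0.393, 0.0595]
ee_rot: [-1.571, -0.002, 0.89]
wrist_force: [2.7, 3.9, -5.3]
width: 0.0139
```

Gripped: the width is 13.9 mm, which is the bar. Turning.

Call:
play_rows([
  {"x": 0, "y": 0, "z": 0, "rx": 0, "ry": 0, "rz": -0.12, "hand": 0.0},
  {"x": 0, "y": 0, "z": 0, "rx": 0, "ry": 0, "rz": -0.12, "hand": 0.0},
  {"x": 0, "y": 0, "z": 0, "rx": 0, "ry": 0, "rz": -0.12, "hand": 0.0},
  {"x": 0, "y": 0, "z": 0, "rx": 0, "ry": 0, "rz": -0.12, "hand": 0.0},
  {"x": 0, "y": 0, "z": 0, "rx": 0, "ry": 0, "rz": -0.12, "hand": 0.0},
  {"x": 0, "y": 0, "z": 0, "rx": 0, "ry": 0, "rz": -0.12, "hand": 0.0},
  {"x": 0, "y": 0, "z": 0, "rx": 0, "ry": 0, "rz": -0.12, "hand": 0.0},
  {"x": 0, "y": 0, "z": 0, "rx": 0, "ry": 0, "rz": -0.007, "hand": 0.0},
])

```text
time: 6.88
tool_pos: [0.3967, 0.3931, 0.0594]
ee_rot: [-1.57, -0.001, 0.044]
wrist_force: [1.8, 1.2, 0.0]
width: 0.0137
```

Call:
play_rows([
  {"x": 0, "y": 0, "z": 0, "rx": 0, "ry": 0, "rz": 0, "hand": 0.0},
  {"x": 0, "y": 0, "z": 0, "rx": 0, "ry": 0, "rz": 0, "hand": 0.0},
  {"x": 0, "y": 0, "z": 0, "rx": 0, "ry": 0, "rz": 0, "hand": 0.06},
  {"x": 0, "y": 0, "z": 0, "rx": 0, "ry": 0, "rz": 0, "hand": 0.06},
  {"x": 0, "y": 0, "z": 0.04, "rx": 0, "ry": 0, "rz": 0, "hand": 0.06},
  {"x": 0, "y": 0, "z": 0.05, "rx": 0, "ry": 0, "rz": 0, "hand": 0.06},
  {"x": 0, "y": 0, "z": 0.05, "rx": 0, "ry": 0, "rz": 0, "hand": 0.06},
])

```text
time: 7.75
tool_pos: [0.3956, 0.3921, 0.2003]
ee_rot: [-1.572, 0.001, 0.043]
wrist_force: [0.6, 1.8, -0.7]
width: 0.0581
```

```bash
python3 - <<'E'
from h import *
import pickle
s=snapshot("wrist"); save(s,"wrist4.png"); pickle.dump(s,open("wrist4.pkl","wb"))
o=robot.get_obs(); print(o["tool_pos"],o["ee_rot"],o["width"],o["joint_positions"])
P=cloud(s); q=P.reshape(-1,3); k=(np.hypot(q[:,0]-.395,q[:,1]-.392)<.035)&(q[:,2]>.1)&(q[:,2]<.125); q=q[k]; r=cv2.minAreaRect((q[:,:2]*1000).astype(np.float32)); print(len(q),r)
E
```

```text
[0.39835744 0.39431475 0.20905254] [-1.56331998 -0.01032553  0.04318692] 0.05953615247488577 [ 6.79227922e-01  9.59394151e-02  1.29286504e+00 -1.20651363e-04
  1.74004079e+00  6.35981327e-01]
545 ((396.1837158203125, 394.41595458984375), (12.976348876953125, 52.11485290527344), 2.4502170085906982)
```

View pics/wrist4.png

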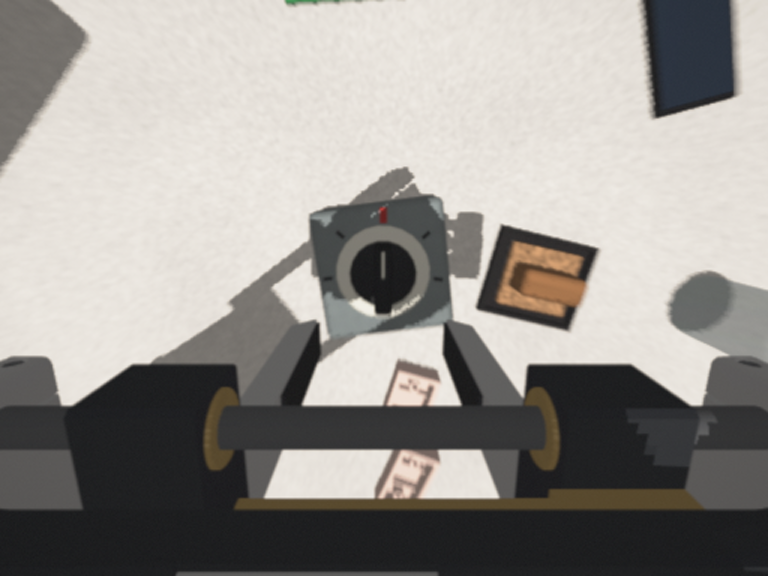

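The pointer at (383,260) now lines up with the red mark at (383,214), so the dial is set. Next the block.

Call:
play_rows([
  {"x": 0.02, "y": -0.001, "z": 0, "rx": 0, "ry": 0, "rz": 0.17, "hand": 0.07},
  {"x": 0.02, "y": -0.001, "z": 0, "rx": 0, "ry": 0, "rz": 0.17, "hand": 0.07},
  {"x": 0.02, "y": -0.001, "z": 0, "rx": 0, "ry": 0, "rz": 0.17, "hand": 0.07},
  {"x": 0.02, "y": -0.002, "z": 0, "rx": 0, "ry": 0, "rz": 0.17, "hand": 0.07},
  {"x": 0.02, "y": -0.002, "z": 0, "rx": 0, "ry": 0, "rz": 0.17, "hand": 0.07},
  {"x": 0.02, "y": -0.002, "z": 0, "rx": 0, "ry": 0, "rz": 0.17, "hand": 0.07},
  {"x": 0.02, "y": -0.002, "z": -0.02, "rx": 0, "ry": 0, "rz": 0.17, "hand": 0.07},
  {"x": 0.014, "y": 0, "z": -0.02, "rx": 0, "ry": 0, "rz": 0.166, "hand": 0.07},
])

```text
time: 8.8
tool_pos: [0.5508, 0.3811, 0.1584]
ee_rot: [-1.571, 0.0, 1.404]
wrist_force: [-0.1, 0.4, 0.6]
width: 0.0704
```

Call:
play_rows([
  {"x": 0, "y": 0, "z": 0, "rx": 0, "ry": 0, "rz": 0, "hand": 0.07},
  {"x": 0, "y": 0, "z": 0, "rx": 0, "ry": 0, "rz": 0, "hand": 0.07},
  {"x": 0, "y": 0, "z": 0, "rx": 0, "ry": 0, "rz": 0, "hand": 0.07},
])

```text
time: 9.18
tool_pos: [0.5501, 0.3821, 0.1609]
ee_rot: [-1.573, -0.002, 1.398]
wrist_force: [0.0, -0.2, 0.3]
width: 0.0701
```

```bash
python3 - <<'E'
from h import *
import pickle
s=snapshot("wrist"); save(s,"wrist5.png"); pickle.dump(s,open("wrist5.pkl","wb"))
o=robot.get_obs(); print(o["tool_pos"],o["ee_rot"],o["width"])
P=cloud(s); q=P.reshape(-1,3); c=s["color"].reshape(-1,3).astype(int)
near=np.hypot(q[:,0]-.552,q[:,1]-.381)<.08
def R(k): 
    a=q[k]; r=cv2.minAreaRect((a[:,:2]*1000).astype(np.float32)); print(len(a),np.round(r[0],1),np.round(r[1],1),round(r[2],1),np.percentile(a[:,2],[5,50,95]).round(4))
R(near&(q[:,2]>.05)&(q[:,2]<.065))
R(near&(q[:,2]>.014)&(q[:,2]<.065)&(c[:,0]-c[:,2]>35))
d=near&(q[:,2]>.004)&(q[:,2]<.03)&(c.max(1)<45); R(d)
E
```

```text
[0.55013668 0.38210063 0.16092376] [-1.57262671 -0.00170536  1.39870332] 0.06998844400664993
986 [552.4 381.5] [25.2 58.5] 79.5 [0.0548 0.0581 0.0595]
2234 [552.9 381.7] [62.  69.5] 80.3 [0.0195 0.0215 0.0592]
1263 [554.9 380.1] [87.6 98.2] 79.0 [0.0056 0.0078 0.0144]
```

View pics/wrist5.png

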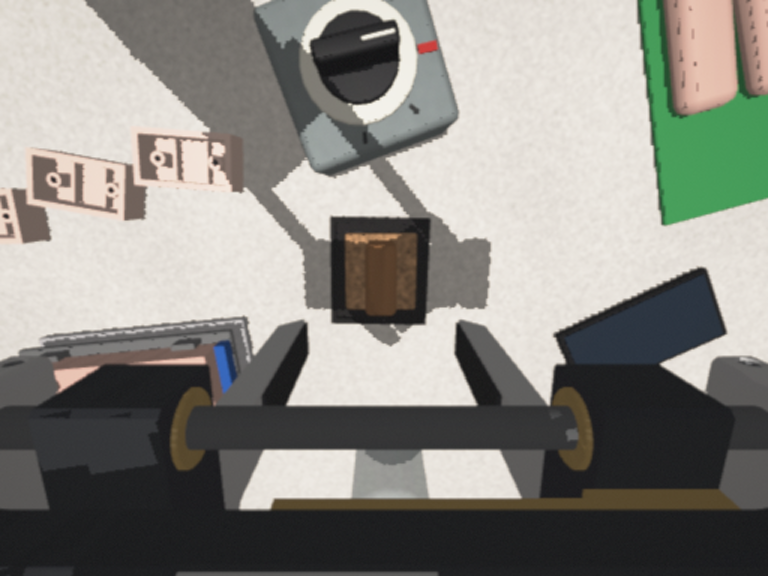

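The bar stands centred between the fingers at pixel (380,275). Going down on it.

Call:
play_rows([
  {"x": 0.0022, "y": -0.0005, "z": -0.04, "rx": 0, "ry": 0, "rz": -0.006, "hand": 0.07},
  {"x": 0, "y": 0, "z": -0.04, "rx": 0, "ry": 0, "rz": 0, "hand": 0.07},
  {"x": 0, "y": 0, "z": -0.035, "rx": 0, "ry": 0, "rz": 0, "hand": 0.07},
  {"x": 0, "y": 0, "z": -0.025, "rx": 0, "ry": 0, "rz": 0, "hand": 0.07},
  {"x": 0, "y": 0, "z": -0.015, "rx": 0, "ry": 0, "rz": 0, "hand": 0.07},
  {"x": 0, "y": 0, "z": -0.009, "rx": 0, "ry": 0, "rz": 0, "hand": 0.07},
  {"x": 0, "y": 0, "z": 0, "rx": 0, "ry": 0, "rz": 0, "hand": 0.07},
  {"x": 0, "y": 0, "z": 0, "rx": 0, "ry": 0, "rz": 0, "hand": 0.07},
])

```text
time: 10.22
tool_pos: [0.5532, 0.3816, -0.0034]
ee_rot: [-1.573, -0.002, 1.393]
wrist_force: [0.5, -0.3, 1.0]
width: 0.0701
```

Call:
play_rows([
  {"x": 0, "y": 0, "z": -0.005, "rx": 0, "ry": 0, "rz": 0, "hand": 0.07},
  {"x": 0, "y": 0, "z": 0, "rx": 0, "ry": 0, "rz": 0, "hand": 0.07},
  {"x": 0, "y": 0, "z": 0, "rx": 0, "ry": 0, "rz": 0, "hand": 0.0},
  {"x": 0, "y": 0, "z": 0, "rx": 0, "ry": 0, "rz": 0, "hand": 0.0},
  {"x": 0, "y": 0, "z": 0, "rx": 0, "ry": 0, "rz": 0, "hand": 0.0},
  {"x": 0, "y": 0, "z": 0, "rx": 0, "ry": 0, "rz": 0, "hand": 0.0},
  {"x": 0, "y": 0, "z": 0, "rx": 0, "ry": 0, "rz": 0, "hand": 0.0},
  {"x": 0, "y": 0, "z": 0, "rx": 0, "ry": 0, "rz": 0, "hand": 0.0},
])

```text
time: 11.22
tool_pos: [0.5524, 0.3811, -0.0098]
ee_rot: [-1.571, -0.0, 1.393]
wrist_force: [0.5, -0.9, -0.2]
width: 0.0262
```

```bash
python3 - <<'E'
from h import *
import pickle
o=robot.get_obs(); print(o["tool_pos"],o["ee_rot"],o["width"],o["wrist_force"])
s=snapshot("wrist"); save(s,"wrist6.png"); pickle.dump(s,open("wrist6.pkl","wb"))
P=cloud(s).reshape(-1,3);c=o["tool_pos"];k=(P[:,2]<.06)&(np.hypot(P[:,0]-c[0],P[:,1]-c[1])<.05)
E
```

```text
[ 0.55242191  0.38110813 -0.00977188] [-1.57088672e+00 -1.55326797e-04  1.39301974e+00] 0.026179470785306115 [ 0.51742431 -0.85768607 -0.17181472]
```

View pics/wrist6.png

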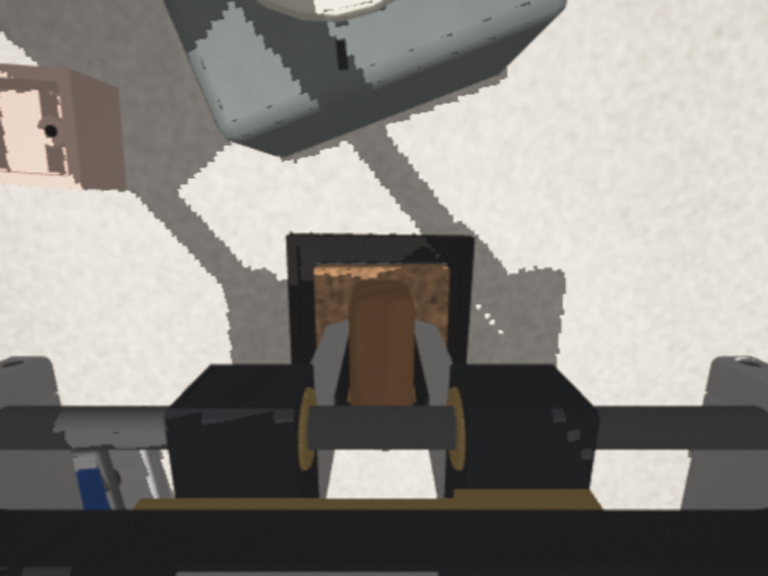

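The bar is gripped (26.2 mm), seen between the fingers at (380,340). Lifting and carrying it over the cradle.

Call:
play_rows([
  {"x": 0, "y": 0, "z": 0.03, "rx": 0, "ry": 0, "rz": 0, "hand": 0.0},
  {"x": 0, "y": 0, "z": 0.04, "rx": 0, "ry": 0, "rz": 0, "hand": 0.0},
  {"x": 0, "y": -0.01, "z": 0.05, "rx": 0, "ry": 0, "rz": -0.1, "hand": 0.0},
  {"x": 0, "y": -0.03, "z": 0, "rx": 0, "ry": 0, "rz": -0.16, "hand": 0.0},
  {"x": 0, "y": -0.03, "z": 0, "rx": 0, "ry": 0, "rz": -0.16, "hand": 0.0},
  {"x": 0.01, "y": -0.03, "z": 0, "rx": 0, "ry": 0, "rz": -0.16, "hand": 0.0},
  {"x": 0.01, "y": -0.03, "z": 0, "rx": 0, "ry": 0, "rz": -0.16, "hand": 0.0},
  {"x": 0.01, "y": -0.02, "z": 0, "rx": 0, "ry": 0, "rz": -0.16, "hand": 0.0},
])

```text
time: 12.28
tool_pos: [0.5822, 0.2295, 0.1094]
ee_rot: [-1.571, 0.001, 0.487]
wrist_force: [-0.1, 0.3, -2.4]
width: 0.026
```

Call:
play_rows([
  {"x": 0.01, "y": -0.02, "z": 0, "rx": 0, "ry": 0, "rz": -0.16, "hand": 0.0},
  {"x": 0.01, "y": -0.02, "z": 0, "rx": 0, "ry": 0, "rz": -0.16, "hand": 0.0},
  {"x": 0.004, "y": -0.001, "z": 0, "rx": 0, "ry": 0, "rz": -0.16, "hand": 0.0},
  {"x": 0, "y": 0, "z": 0, "rx": 0, "ry": 0, "rz": -0.086, "hand": 0.0},
  {"x": 0, "y": 0, "z": 0, "rx": 0, "ry": 0, "rz": 0, "hand": 0.0},
  {"x": 0, "y": 0, "z": 0, "rx": 0, "ry": 0, "rz": 0, "hand": 0.0},
  {"x": 0, "y": 0, "z": 0, "rx": 0, "ry": 0, "rz": 0, "hand": 0.0},
])

```text
time: 13.15
tool_pos: [0.6062, 0.1902, 0.1101]
ee_rot: [-1.571, 0.0, -0.072]
wrist_force: [-0.6, -0.3, -1.9]
width: 0.0256
```

```bash
python3 - <<'E'
from h import *
import pickle
o=robot.get_obs(); print(o["tool_pos"],o["ee_rot"],o["width"],o["wrist_force"])
s=snapshot("wrist"); save(s,"wrist7.png"); pickle.dump(s,open("wrist7.pkl","wb"))
x=snapshot("scene"); save(x,"scene7.png"); pickle.dump(x,open("scene7.pkl","wb"))
E
```

```text
[0.60621505 0.19019563 0.11005449] [-1.57090587e+00  1.81772148e-04 -7.20786564e-02] 0.025573536259678613 [-0.58063911 -0.26432668 -1.92438928]
```

View pics/wrist7.png

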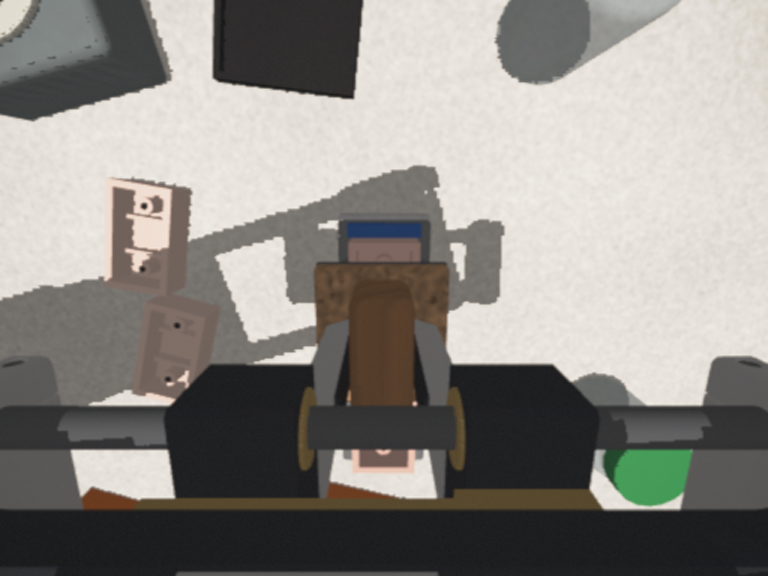

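View pics/scene7.png

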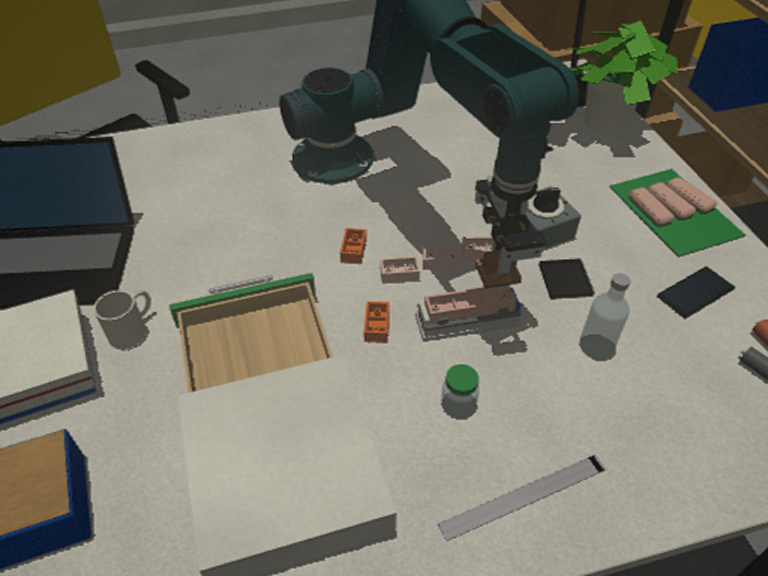

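The wrist view shows the blue stop at (384,230) and the white end at (384,460), both centred under the block. Getting the numbers.

```bash
python3 - <<'E'
from h import *
import pickle
s=pickle.load(open("wrist7.pkl","rb")); c=s["color"].astype(int); P=cloud(s)
m=(c[...,2]>c[...,0]+25)&(c[...,2]>40); m[:140]=0; m[190:]=0
q=P[m]; q=q[abs(q[:,2]-.052)<.02]; r=cv2.minAreaRect((q[:,:2]*1000).astype(np.float32)); print("blue",len(q),r,q[:,2].mean(), np.median(q,0))
m=(P[...,2]>.055)&(P[...,2]<.08)&(abs(P[...,0]-.6)<.05)&(abs(P[...,1]-.14)<.12); q=P[m]
print(len(q)); q=q[:, :]
for a,b in [(.03,.045),(.045,.06),(.06,.075),(.075,.09),(.21,.22),(.22,.23),(.23,.24)]:
    j=q[(q[:,1]>=a)&(q[:,1]<b)]
    if len(j)>3: print(a,b,len(j),j.min(0).round(4),j.max(0).round(4))
x=pickle.load(open("scene0.pkl","rb")); P=cloud(x); c=x["color"]; 
m=(P[...,2]>.058)&(P[...,2]<.075)&(abs(P[...,0]-.6)<.05)&(abs(P[...,1]-.14)<.11); q=P[m]; print("scene rim",len(q),cv2.minAreaRect((q[:,:2]*1000).astype(np.float32)))
E
```

```text
blue 478 ((611.5818481445312, 232.29705810546875), (10.85581111907959, 51.052459716796875), 85.74466705322266) 0.052791392324639676 [0.61002143 0.23379904 0.05354913]
1045
0.045 0.06 62 [0.5789 0.0567 0.0675] [0.62   0.0599 0.0707]
0.06 0.075 471 [0.5746 0.0601 0.055 ] [0.6207 0.0745 0.071 ]
0.075 0.09 19 [0.5761 0.0751 0.0691] [0.6208 0.0787 0.0707]
0.21 0.22 117 [0.587  0.2116 0.0553] [0.6324 0.2195 0.0714]
0.22 0.23 364 [0.5873 0.22   0.0551] [0.6332 0.2292 0.0716]
0.23 0.24 8 [0.6013 0.2304 0.055 ] [0.6275 0.2367 0.0553]
scene rim 483 ((606.9954223632812, 143.82904052734375), (171.5420379638672, 51.942012786865234), 86.49175262451172)
```

Call:
play_rows([
  {"x": 0.001, "y": 0, "z": -0.025, "rx": 0, "ry": 0, "rz": -0.004, "hand": 0.0},
  {"x": 0, "y": 0, "z": -0.015, "rx": 0, "ry": 0, "rz": 0, "hand": 0.0},
  {"x": 0, "y": 0, "z": -0.008, "rx": 0, "ry": 0, "rz": 0, "hand": 0.0},
  {"x": 0, "y": 0, "z": -0.004, "rx": 0, "ry": 0, "rz": 0, "hand": 0.0},
  {"x": 0, "y": 0, "z": 0, "rx": 0, "ry": 0, "rz": 0, "hand": 0.0},
  {"x": 0, "y": 0, "z": 0, "rx": 0, "ry": 0, "rz": 0, "hand": 0.0},
])

```text
time: 14.0
tool_pos: [0.6079, 0.1902, 0.0591]
ee_rot: [-1.57, -0.002, -0.077]
wrist_force: [-0.3, -0.1, -1.6]
width: 0.0259
```

Call:
play_rows([
  {"x": 0, "y": 0, "z": -0.002, "rx": 0, "ry": 0, "rz": 0, "hand": 0.0},
  {"x": 0, "y": 0, "z": -0.002, "rx": 0, "ry": 0, "rz": 0, "hand": 0.0},
  {"x": 0, "y": 0, "z": -0.002, "rx": 0, "ry": 0, "rz": 0, "hand": 0.0},
  {"x": 0, "y": 0, "z": -0.001, "rx": 0, "ry": 0, "rz": 0, "hand": 0.0},
  {"x": 0, "y": 0, "z": -0.001, "rx": 0, "ry": 0, "rz": 0, "hand": 0.0},
  {"x": 0, "y": 0, "z": 0, "rx": 0, "ry": 0, "rz": 0, "hand": 0.0},
])

```text
time: 14.75
tool_pos: [0.6075, 0.1901, 0.0506]
ee_rot: [-1.571, -0.0, -0.077]
wrist_force: [-0.8, 1.1, 1.4]
width: 0.0257
```

Contact began as predicted: force on the shell is about 3.4 N. Pressing on to about 8 N.

Call:
play_rows([
  {"x": 0, "y": 0, "z": -0.002, "rx": 0, "ry": 0, "rz": 0, "hand": 0.0},
  {"x": 0, "y": 0, "z": -0.002, "rx": 0, "ry": 0, "rz": 0, "hand": 0.0},
  {"x": 0, "y": 0, "z": -0.002, "rx": 0, "ry": 0, "rz": 0, "hand": 0.0},
  {"x": 0, "y": 0, "z": 0, "rx": 0, "ry": 0, "rz": 0, "hand": 0.0},
  {"x": 0, "y": 0, "z": 0, "rx": 0, "ry": 0, "rz": 0, "hand": 0.0},
])

```text
time: 15.38
tool_pos: [0.6075, 0.1902, 0.0449]
ee_rot: [-1.571, -0.001, -0.077]
wrist_force: [-1.9, 0.0, 5.5]
width: 0.0256
```

```bash
python3 - <<'E'
from h import *
o=robot.get_obs(); print(o["tool_pos"],o["ee_rot"],o["width"],o["wrist_force"])
s=snapshot("wrist"); save(s,"wrist8.png")
E
```

```text
[0.60747212 0.19015205 0.04491415] [-1.57064628e+00 -5.32878228e-04 -7.69355022e-02] 0.025642592648492564 [-1.87278417  0.01520014  5.45754782]
```

View pics/wrist8.png

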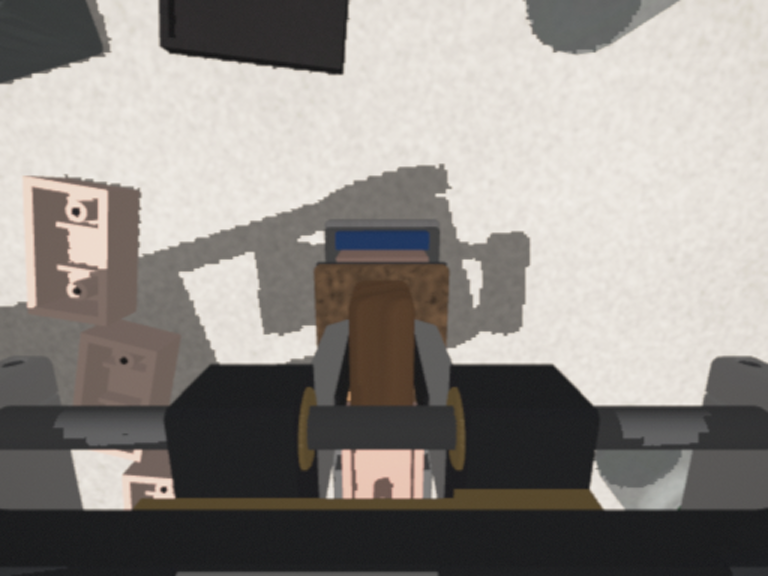

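The block (382,330) is centred on the shell and pressing with about 7.4 N. Sweeping to the white end.

Call:
play_rows([
  {"x": -0.0003, "y": -0.004, "z": 0, "rx": 0, "ry": 0, "rz": 0, "hand": 0.0},
  {"x": -0.0003, "y": -0.004, "z": 0, "rx": 0, "ry": 0, "rz": 0, "hand": 0.0},
  {"x": -0.0003, "y": -0.004, "z": 0, "rx": 0, "ry": 0, "rz": 0, "hand": 0.0},
  {"x": -0.0003, "y": -0.004, "z": 0, "rx": 0, "ry": 0, "rz": 0, "hand": 0.0},
  {"x": -0.0003, "y": -0.004, "z": 0, "rx": 0, "ry": 0, "rz": 0, "hand": 0.0},
  {"x": -0.0003, "y": -0.004, "z": 0, "rx": 0, "ry": 0, "rz": 0, "hand": 0.0},
  {"x": -0.0003, "y": -0.004, "z": 0, "rx": 0, "ry": 0, "rz": 0, "hand": 0.0},
  {"x": -0.0003, "y": -0.004, "z": 0, "rx": 0, "ry": 0, "rz": 0, "hand": 0.0},
])

```text
time: 16.42
tool_pos: [0.6069, 0.1604, 0.0458]
ee_rot: [-1.566, -0.005, -0.076]
wrist_force: [0.8, 3.0, 5.8]
width: 0.0256
```

Call:
play_rows([
  {"x": -0.0003, "y": -0.004, "z": 0, "rx": 0, "ry": 0, "rz": 0, "hand": 0.0},
  {"x": -0.0003, "y": -0.004, "z": 0, "rx": 0, "ry": 0, "rz": 0, "hand": 0.0},
  {"x": -0.0003, "y": -0.004, "z": 0, "rx": 0, "ry": 0, "rz": 0, "hand": 0.0},
  {"x": -0.0003, "y": -0.004, "z": 0, "rx": 0, "ry": 0, "rz": 0, "hand": 0.0},
  {"x": -0.0003, "y": -0.004, "z": 0, "rx": 0, "ry": 0, "rz": 0, "hand": 0.0},
  {"x": -0.0003, "y": -0.004, "z": 0, "rx": 0, "ry": 0, "rz": 0, "hand": 0.0},
  {"x": -0.0003, "y": -0.004, "z": 0, "rx": 0, "ry": 0, "rz": 0, "hand": 0.0},
  {"x": -0.0003, "y": -0.004, "z": 0, "rx": 0, "ry": 0, "rz": 0, "hand": 0.0},
])

```text
time: 17.42
tool_pos: [0.6046, 0.1283, 0.0458]
ee_rot: [-1.566, -0.005, -0.076]
wrist_force: [0.7, 3.7, 4.1]
width: 0.0262
```

Call:
play_rows([
  {"x": -0.0003, "y": -0.004, "z": 0, "rx": 0, "ry": 0, "rz": 0, "hand": 0.0},
  {"x": -0.0003, "y": -0.004, "z": 0, "rx": 0, "ry": 0, "rz": 0, "hand": 0.0},
  {"x": -0.0003, "y": -0.004, "z": 0, "rx": 0, "ry": 0, "rz": 0, "hand": 0.0},
  {"x": -0.0003, "y": -0.004, "z": 0, "rx": 0, "ry": 0, "rz": 0, "hand": 0.0},
  {"x": -0.0003, "y": -0.004, "z": 0, "rx": 0, "ry": 0, "rz": 0, "hand": 0.0},
  {"x": -0.0003, "y": -0.004, "z": 0, "rx": 0, "ry": 0, "rz": 0, "hand": 0.0},
  {"x": -0.0003, "y": -0.004, "z": 0, "rx": 0, "ry": 0, "rz": 0, "hand": 0.0},
  {"x": 0, "y": 0, "z": 0, "rx": 0, "ry": 0, "rz": 0, "hand": 0.0},
])

```text
time: 18.42
tool_pos: [0.6024, 0.0994, 0.0456]
ee_rot: [-1.568, -0.005, -0.077]
wrist_force: [0.2, 2.4, 4.7]
width: 0.0257
```

Call:
play_rows([
  {"x": -0.0002, "y": -0.002, "z": 0, "rx": 0, "ry": 0, "rz": 0, "hand": 0.0},
  {"x": 0, "y": 0, "z": 0, "rx": 0, "ry": 0, "rz": 0, "hand": 0.0},
  {"x": 0, "y": 0, "z": 0, "rx": 0, "ry": 0, "rz": 0, "hand": 0.0},
])

```text
time: 18.8
tool_pos: [0.6022, 0.0977, 0.0456]
ee_rot: [-1.568, -0.005, -0.077]
wrist_force: [0.1, 3.3, 5.0]
width: 0.0258
```

```bash
python3 - <<'E'
from h import *
o=robot.get_obs(); print(o["tool_pos"],o["ee_rot"],o["width"],o["wrist_force"])
s=snapshot("wrist"); save(s,"wrist9.png")
E
```

```text
[0.60224231 0.09769004 0.04564453] [-1.56756495 -0.00476698 -0.07660649] 0.025836529016273282 [0.06731609 3.27849528 5.04760863]
```

View pics/wrist9.png

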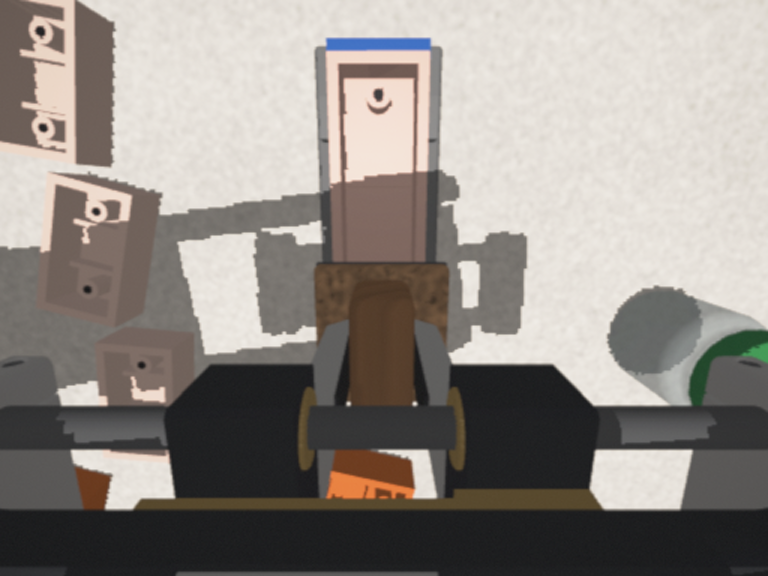

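At the white end: block x ≈ −45 mm, about 7 N, still in line (block at (382,330), shell straight above it in the picture). Sweeping back.

Call:
play_rows([
  {"x": 0.0003, "y": 0.004, "z": 0, "rx": 0, "ry": 0, "rz": 0, "hand": 0.0},
  {"x": 0.0003, "y": 0.004, "z": 0, "rx": 0, "ry": 0, "rz": 0, "hand": 0.0},
  {"x": 0.0003, "y": 0.004, "z": 0, "rx": 0, "ry": 0, "rz": 0, "hand": 0.0},
  {"x": 0.0003, "y": 0.004, "z": 0, "rx": 0, "ry": 0, "rz": 0, "hand": 0.0},
  {"x": 0.0003, "y": 0.004, "z": 0, "rx": 0, "ry": 0, "rz": 0, "hand": 0.0},
  {"x": 0.0003, "y": 0.004, "z": 0, "rx": 0, "ry": 0, "rz": 0, "hand": 0.0},
  {"x": 0.0003, "y": 0.004, "z": 0, "rx": 0, "ry": 0, "rz": 0, "hand": 0.0},
  {"x": 0.0003, "y": 0.004, "z": 0, "rx": 0, "ry": 0, "rz": 0, "hand": 0.0},
])

```text
time: 19.85
tool_pos: [0.6044, 0.1261, 0.0454]
ee_rot: [-1.574, -0.004, -0.078]
wrist_force: [-0.4, -4.0, 4.7]
width: 0.0257
```

Call:
play_rows([
  {"x": 0.0003, "y": 0.004, "z": 0, "rx": 0, "ry": 0, "rz": 0, "hand": 0.0},
  {"x": 0.0003, "y": 0.004, "z": 0, "rx": 0, "ry": 0, "rz": 0, "hand": 0.0},
  {"x": 0.0003, "y": 0.004, "z": 0, "rx": 0, "ry": 0, "rz": 0, "hand": 0.0},
  {"x": 0.0003, "y": 0.004, "z": 0, "rx": 0, "ry": 0, "rz": 0, "hand": 0.0},
  {"x": 0.0003, "y": 0.004, "z": 0, "rx": 0, "ry": 0, "rz": 0, "hand": 0.0},
  {"x": 0.0003, "y": 0.004, "z": 0, "rx": 0, "ry": 0, "rz": 0, "hand": 0.0},
  {"x": 0.0003, "y": 0.004, "z": 0, "rx": 0, "ry": 0, "rz": 0, "hand": 0.0},
  {"x": 0.0003, "y": 0.004, "z": 0, "rx": 0, "ry": 0, "rz": 0, "hand": 0.0},
])

```text
time: 20.85
tool_pos: [0.6068, 0.1582, 0.0454]
ee_rot: [-1.574, -0.004, -0.078]
wrist_force: [0.8, -4.6, 4.9]
width: 0.0258
```

Call:
play_rows([
  {"x": 0.0003, "y": 0.004, "z": 0, "rx": 0, "ry": 0, "rz": 0, "hand": 0.0},
  {"x": 0.0003, "y": 0.004, "z": 0, "rx": 0, "ry": 0, "rz": 0, "hand": 0.0},
  {"x": 0.0003, "y": 0.004, "z": 0, "rx": 0, "ry": 0, "rz": 0, "hand": 0.0},
  {"x": 0.0003, "y": 0.004, "z": 0, "rx": 0, "ry": 0, "rz": 0, "hand": 0.0},
  {"x": 0.0003, "y": 0.004, "z": 0, "rx": 0, "ry": 0, "rz": 0, "hand": 0.0},
  {"x": 0.0003, "y": 0.004, "z": 0, "rx": 0, "ry": 0, "rz": 0, "hand": 0.0},
  {"x": 0.0003, "y": 0.004, "z": 0, "rx": 0, "ry": 0, "rz": 0, "hand": 0.0},
  {"x": 0, "y": 0.002, "z": 0, "rx": 0, "ry": 0, "rz": 0, "hand": 0.0},
])

```text
time: 21.85
tool_pos: [0.6089, 0.1885, 0.0454]
ee_rot: [-1.573, -0.004, -0.078]
wrist_force: [0.0, -4.1, 5.6]
width: 0.0257
```

Call:
play_rows([
  {"x": 0, "y": 0, "z": 0, "rx": 0, "ry": 0, "rz": 0, "hand": 0.0},
  {"x": 0, "y": 0, "z": 0, "rx": 0, "ry": 0, "rz": 0, "hand": 0.0},
  {"x": 0, "y": 0, "z": 0, "rx": 0, "ry": 0, "rz": 0, "hand": 0.0},
])

```text
time: 22.22
tool_pos: [0.6089, 0.1886, 0.0454]
ee_rot: [-1.573, -0.004, -0.078]
wrist_force: [-0.2, -4.2, 5.3]
width: 0.0258
```

```bash
python3 - <<'E'
from h import *
o=robot.get_obs(); print(o["tool_pos"],o["ee_rot"],o["width"],o["wrist_force"])
s=snapshot("wrist"); save(s,"wrist10.png")
E
```

```text
[0.60891176 0.18864163 0.04538328] [-1.57257509 -0.00410884 -0.07766697] 0.025840544454563765 [-0.18211654 -4.15160504  5.33715639]
```

View pics/wrist10.png

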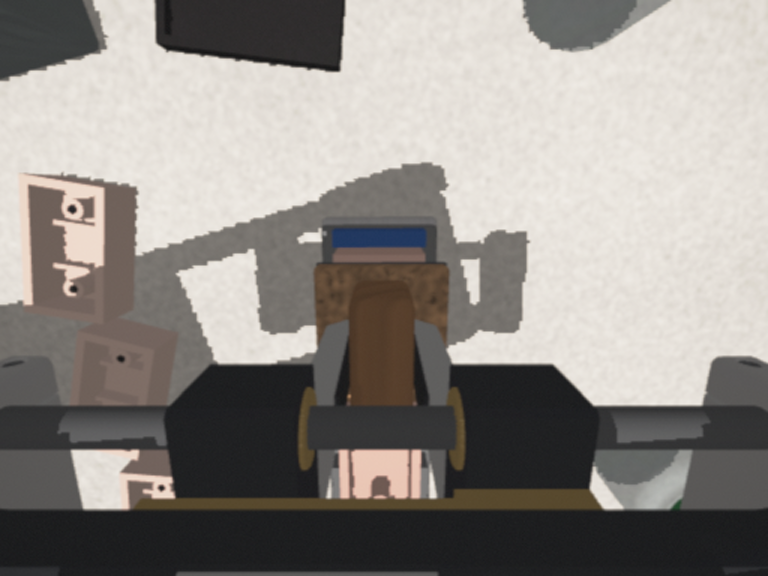

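Back at the blue end (x ≈ +46 mm, 7.3 N), with the blue stop just ahead at (380,237). Returning the block to the tray.

Call:
play_rows([
  {"x": 0, "y": 0, "z": 0.02, "rx": 0, "ry": 0, "rz": 0, "hand": 0.0},
  {"x": 0, "y": 0, "z": 0.045, "rx": 0, "ry": 0, "rz": 0.05, "hand": 0.0},
  {"x": -0.01, "y": 0.01, "z": 0, "rx": 0, "ry": 0, "rz": 0.16, "hand": 0.0},
  {"x": -0.01, "y": 0.02, "z": 0, "rx": 0, "ry": 0, "rz": 0.16, "hand": 0.0},
  {"x": -0.01, "y": 0.03, "z": 0, "rx": 0, "ry": 0, "rz": 0.16, "hand": 0.0},
  {"x": -0.01, "y": 0.03, "z": 0, "rx": 0, "ry": 0, "rz": 0.16, "hand": 0.0},
  {"x": -0.01, "y": 0.03, "z": 0, "rx": 0, "ry": 0, "rz": 0.16, "hand": 0.0},
  {"x": -0.0035, "y": 0.03, "z": 0, "rx": 0, "ry": 0, "rz": 0.16, "hand": 0.0},
])

```text
time: 23.28
tool_pos: [0.5528, 0.3415, 0.1091]
ee_rot: [-1.57, 0.0, 0.939]
wrist_force: [0.7, -0.0, -1.8]
width: 0.0258
```

Call:
play_rows([
  {"x": 0, "y": 0.03, "z": 0, "rx": 0, "ry": 0, "rz": 0.16, "hand": 0.0},
  {"x": 0, "y": 0.012, "z": 0, "rx": 0, "ry": 0, "rz": 0.16, "hand": 0.0},
  {"x": 0, "y": 0, "z": 0, "rx": 0, "ry": 0, "rz": 0.14, "hand": 0.0},
  {"x": 0, "y": 0, "z": 0, "rx": 0, "ry": 0, "rz": 0, "hand": 0.0},
  {"x": 0, "y": 0, "z": 0, "rx": 0, "ry": 0, "rz": 0, "hand": 0.0},
])

```text
time: 23.9
tool_pos: [0.5536, 0.3821, 0.1091]
ee_rot: [-1.57, -0.0, 1.391]
wrist_force: [1.1, -0.4, -2.1]
width: 0.0258
```

```bash
python3 - <<'E'
from h import *
o=robot.get_obs(); print(o["tool_pos"],o["ee_rot"],o["width"],o["wrist_force"])
s=snapshot("wrist"); save(s,"wrist11.png")
P=cloud(s).reshape(-1,3); c=s["color"].reshape(-1,3).astype(int)
k=(np.hypot(P[:,0]-.554,P[:,1]-.38)<.08)&(P[:,2]<.03)&(c.max(1)<45); print(cv2.minAreaRect((P[k][:,:2]*1000).astype(np.float32)))
E
```

```text
[0.55359454 0.38207997 0.1090749 ] [-1.57041787e+00 -8.54739982e-05  1.39096679e+00] 0.02577279866631087 [ 1.10438964 -0.38926849 -2.14930504]
((523.7914428710938, 386.1573486328125), (87.92066955566406, 33.97590255737305), 80.05891418457031)
```

View pics/wrist11.png

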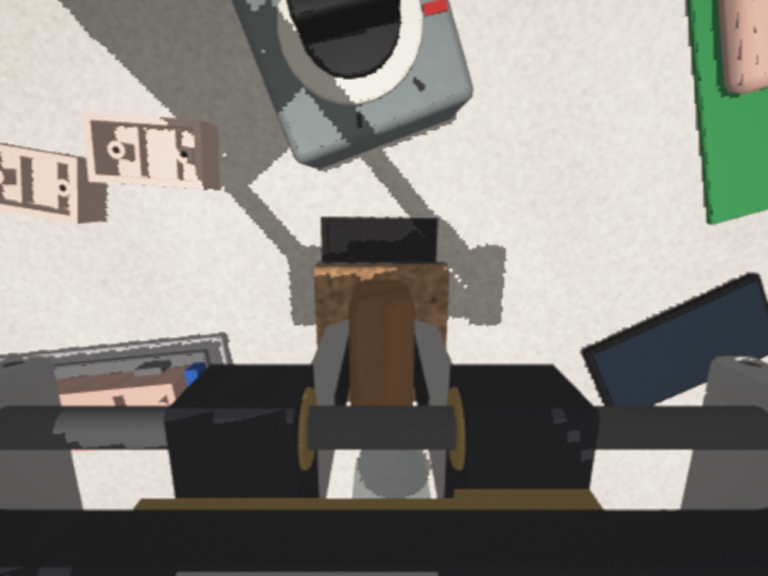

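The block hangs over the tray, which shows at (380,240). Lowering.

Call:
play_rows([
  {"x": 0.0005, "y": -0.001, "z": -0.04, "rx": 0, "ry": 0, "rz": 0, "hand": 0.0},
  {"x": 0, "y": 0, "z": -0.035, "rx": 0, "ry": 0, "rz": 0, "hand": 0.0},
  {"x": 0, "y": 0, "z": -0.02, "rx": 0, "ry": 0, "rz": 0, "hand": 0.0},
  {"x": 0, "y": 0, "z": -0.012, "rx": 0, "ry": 0, "rz": 0, "hand": 0.0},
  {"x": 0, "y": 0, "z": -0.006, "rx": 0, "ry": 0, "rz": 0, "hand": 0.0},
  {"x": 0, "y": 0, "z": -0.005, "rx": 0, "ry": 0, "rz": 0, "hand": 0.0},
  {"x": 0, "y": 0, "z": 0, "rx": 0, "ry": 0, "rz": 0, "hand": 0.0},
  {"x": 0, "y": 0, "z": 0, "rx": 0, "ry": 0, "rz": 0, "hand": 0.0},
])

```text
time: 24.95
tool_pos: [0.5547, 0.3814, -0.0079]
ee_rot: [-1.572, -0.001, 1.393]
wrist_force: [-0.1, 0.9, -1.5]
width: 0.0262
```

Call:
play_rows([
  {"x": 0, "y": 0, "z": -0.001, "rx": 0, "ry": 0, "rz": 0, "hand": 0.0},
  {"x": 0, "y": 0, "z": 0, "rx": 0, "ry": 0, "rz": 0, "hand": 0.0},
  {"x": 0, "y": 0, "z": 0, "rx": 0, "ry": 0, "rz": 0, "hand": 0.05},
  {"x": 0, "y": 0, "z": 0, "rx": 0, "ry": 0, "rz": 0, "hand": 0.05},
  {"x": 0, "y": 0, "z": 0.03, "rx": 0, "ry": 0, "rz": 0, "hand": 0.06},
  {"x": 0, "y": 0, "z": 0.05, "rx": 0, "ry": 0, "rz": 0, "hand": 0.06},
  {"x": 0, "y": 0, "z": 0.06, "rx": 0, "ry": 0, "rz": 0, "hand": 0.06},
  {"x": 0, "y": 0, "z": 0.0, "rx": 0, "ry": 0, "rz": 0, "hand": 0.06},
])

```text
time: 25.95
tool_pos: [0.5578, 0.3832, 0.1391]
ee_rot: [-1.582, -0.01, 1.393]
wrist_force: [0.2, 0.6, -1.0]
width: 0.0598
```

Call:
play_rows([
  {"x": 0, "y": 0, "z": 0.0, "rx": 0, "ry": 0, "rz": 0, "hand": 0.06},
  {"x": 0, "y": 0, "z": 0.0, "rx": 0, "ry": 0, "rz": 0, "hand": 0.06},
])

```text
time: 26.2
tool_pos: [0.5531, 0.3805, 0.1277]
ee_rot: [-1.568, 0.003, 1.393]
wrist_force: [-0.1, 0.9, 0.6]
width: 0.06
```

```bash
cat > m.py <<'E'
from h import *
import pickle
def rectp(a): r=cv2.minAreaRect((a[:,:2]*1000).astype(np.float32)); return len(a),np.round(r[0],1),np.round(r[1],1),round(r[2],1),np.percentile(a[:,2],[5,50,95]).round(4)
E
python3 - <<'E'
from m import *
s=snapshot("wrist"); save(s,"wrist12.png"); q=cloud(s).reshape(-1,3); c=s["color"].reshape(-1,3).astype(int)
near=np.hypot(q[:,0]-.552,q[:,1]-.381)<.08
print(rectp(q[near&(q[:,2]>.05)&(q[:,2]<.065)]))
print(rectp(q[near&(q[:,2]>.014)&(q[:,2]<.065)&(c[:,0]-c[:,2]>35)]))
print(rectp(q[near&(q[:,2]>.004)&(q[:,2]<.03)&(c.max(1)<45)]))
t=snapshot("top"); save(t,"top12.png"); pickle.dump(t,open("top12.pkl","wb"))
x=snapshot("scene"); save(x,"scene12.png"); pickle.dump(x,open("scene12.pkl","wb"))
print(robot.get_obs()["tool_pos"])
# pale shells in top
P=cloud(t); c=t["color"]; hsv=cv2.cvtColor(c,cv2.COLOR_RGB2HSV)
m=((P[...,2]>.012)&(P[...,2]<.045)&(P[...,0]>.3)&(P[...,0]<.7)&(P[...,1]>-.1)&(P[...,1]<.31)).astype(np.uint8)
n,l,st,ce=cv2.connectedComponentsWithStats(m)
for i in range(1,n):
    if st[i,4]>40: print(st[i],rectp(P[l==i]),np.median(hsv[l==i],0))
E
```

```text
(1227, array([554.2, 381.3]), array([25.8, 58.4]), 79.2, array([0.0543, 0.0582, 0.0595]))
(2696, array([555.3, 381.5]), array([62.6, 68.9]), 79.9, array([0.0196, 0.0216, 0.0592]))
(1463, array([555., 380.]), array([87.9, 97.6]), 79.0, array([0.0056, 0.0084, 0.0144]))
[0.55340527 0.38062542 0.12810754]
[175 183  57  21 225] (225, array([600.3, 140.9]), array([196.7,  69. ]), 86.7, array([0.0137, 0.0365, 0.0425])) [23. 16. 79.]
[180 184  15  10  91] (91, array([608.2, 198.1]), array([49.8, 33. ]), 86.4, array([0.0372, 0.0422, 0.0447])) [ 10.  85. 170.]
[195 185  30  11 195] (195, array([602.6, 116.8]), array([104.4,  32.8]), 85.6, array([0.0366, 0.0413, 0.0444])) [ 10.  83. 172.]
[244 189  19  25 150] (150, array([567.7, -36.8]), array([46.1, 81.2]), 71.7, array([0.0138, 0.0267, 0.034 ])) [ 13.  238.5 147.5]
[194 229  49  24 242] (242, array([426.9,  83.7]), array([ 72.2, 177.5]), 17.3, array([0.0146, 0.0286, 0.0343])) [ 14.   57.  155.5]
[162 231  26  18 164] (164, array([428.2, 237.6]), array([81.7, 45.6]), 76.5, array([0.0136, 0.0266, 0.0338])) [ 12.  65. 142.]
[240 252  21  26 120] (120, array([343.4, -29.4]), array([45.8, 79.3]), 67.5, array([0.0147, 0.0287, 0.0335])) [ 13. 234. 151.]
```

View pics/wrist12.png

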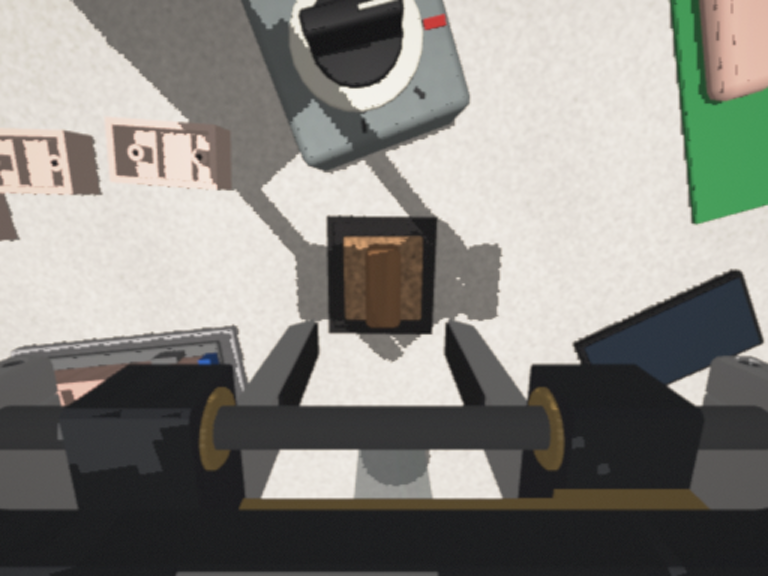

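View pics/top12.png

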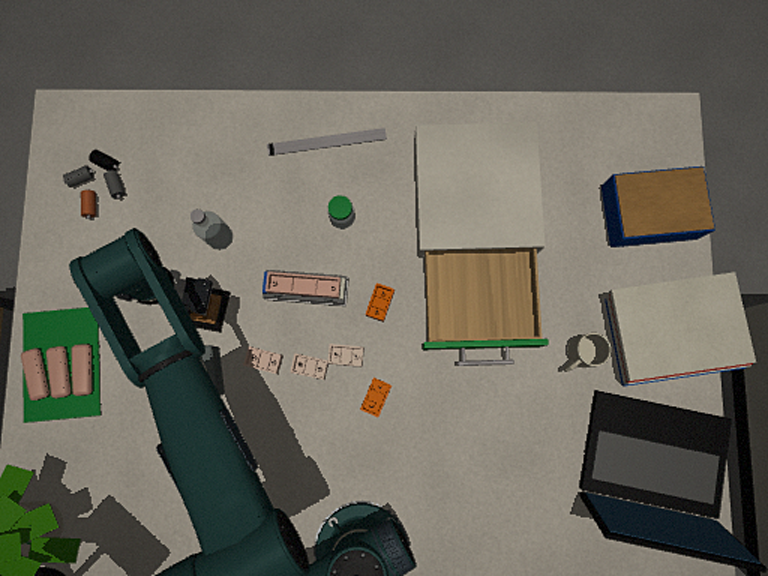

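The block lies level in its tray at (380,275), centred to about 2 mm. The middle shell has been knocked aside to top-view (311,366). Moving over shell 1.

Call:
play_rows([
  {"x": -0.005, "y": -0.03, "z": 0.02, "rx": 0, "ry": 0, "rz": -0.163, "hand": 0.08},
  {"x": -0.01, "y": -0.03, "z": 0.01, "rx": 0, "ry": 0, "rz": -0.163, "hand": 0.08},
  {"x": -0.02, "y": -0.03, "z": 0, "rx": 0, "ry": 0, "rz": -0.163, "hand": 0.08},
  {"x": -0.02, "y": -0.02, "z": 0, "rx": 0, "ry": 0, "rz": -0.163, "hand": 0.08},
  {"x": -0.02, "y": -0.015, "z": 0, "rx": 0, "ry": 0, "rz": -0.163, "hand": 0.08},
  {"x": -0.02, "y": -0.01, "z": 0, "rx": 0, "ry": 0, "rz": -0.163, "hand": 0.08},
  {"x": -0.02, "y": -0.01, "z": 0, "rx": 0, "ry": 0, "rz": -0.163, "hand": 0.08},
  {"x": -0.01, "y": 0, "z": 0, "rx": 0, "ry": 0, "rz": -0.163, "hand": 0.08},
])

```text
time: 27.35
tool_pos: [0.4281, 0.2354, 0.1597]
ee_rot: [-1.571, 0.001, 0.083]
wrist_force: [-0.1, -0.3, 0.3]
width: 0.0803
```

Call:
play_rows([
  {"x": 0, "y": 0, "z": 0, "rx": 0, "ry": 0, "rz": -0.163, "hand": 0.08},
  {"x": 0, "y": 0, "z": 0, "rx": 0, "ry": 0, "rz": -0.163, "hand": 0.08},
  {"x": 0, "y": 0, "z": 0, "rx": 0, "ry": 0, "rz": 0, "hand": 0.08},
  {"x": 0, "y": 0, "z": 0, "rx": 0, "ry": 0, "rz": 0, "hand": 0.08},
  {"x": 0, "y": 0, "z": 0, "rx": 0, "ry": 0, "rz": 0, "hand": 0.08},
])

```text
time: 27.98
tool_pos: [0.4291, 0.2361, 0.16]
ee_rot: [-1.571, 0.0, -0.236]
wrist_force: [-0.0, -0.1, 0.0]
width: 0.08
```

```bash
cat > small.py <<'E'
from m import *
import sys
n=sys.argv[1]
o=robot.get_obs(); print(o["tool_pos"].round(4),o["ee_rot"].round(3),o["width"])
s=snapshot("wrist"); save(s,n+".png"); P=cloud(s); hsv=cv2.cvtColor(s["color"],cv2.COLOR_RGB2HSV)
d=np.hypot(P[...,0]-o["tool_pos"][0],P[...,1]-o["tool_pos"][1])
m=((P[...,2]>.014)&(P[...,2]<.04)&(d<.3)&(hsv[...,1]<150)&(hsv[...,2]>30)).astype(np.uint8)
m=cv2.morphologyEx(m,cv2.MORPH_OPEN,np.ones((3,3)))
k,l,st,ce=cv2.connectedComponentsWithStats(m)
for i in range(1,k):
    if st[i,4]>250:
        a=P[l==i]; print("px*1.5",(ce[i]*1.5).round(),rectp(a)," rim:",rectp(a[a[:,2]>.024]))
E
python3 small.py wrist13
```

```text
[0.4291 0.2361 0.16  ] [-1.571  0.    -0.236] 0.08001534986075408
px*1.5 [485.  68.] (1952, array([554.8, 381.8]), array([64.5, 70.2]), 79.7, array([0.0188, 0.0207, 0.0327]))  rim: (193, array([548.3, 372.3]), array([19.6, 60. ]), 58.6, array([0.0269, 0.0329, 0.0382]))
px*1.5 [688.  54.] (492, array([703.6, 346.9]), array([ 6.7, 36. ]), 21.9, array([0.0157, 0.0274, 0.0382]))  rim: (309, array([703.7, 346.3]), array([ 6.5, 34.9]), 22.2, array([0.0251, 0.032 , 0.0385]))
px*1.5 [381. 268.] (884, array([430.2, 238.5]), array([79.8, 45.8]), 75.9, array([0.0158, 0.0312, 0.0326]))  rim: (728, array([430.3, 238.4]), array([79.7, 45.7]), 75.6, array([0.0273, 0.0314, 0.0327]))
px*1.5 [392. 362.] (675, array([416.7, 136.2]), array([66.6, 45.1]), 77.1, array([0.0155, 0.0303, 0.0323]))  rim: (465, array([417.3, 139. ]), array([60.9, 45.1]), 77.1, array([0.0247, 0.0311, 0.0324]))
px*1.5 [442. 475.] (537, array([441. ,  28.8]), array([51.4, 45.9]), 85.0, array([0.0157, 0.0294, 0.0321]))  rim: (349, array([441. ,  28.8]), array([51.4, 45.9]), 85.0, array([0.0251, 0.031 , 0.0322]))
```

View pics/wrist13.png

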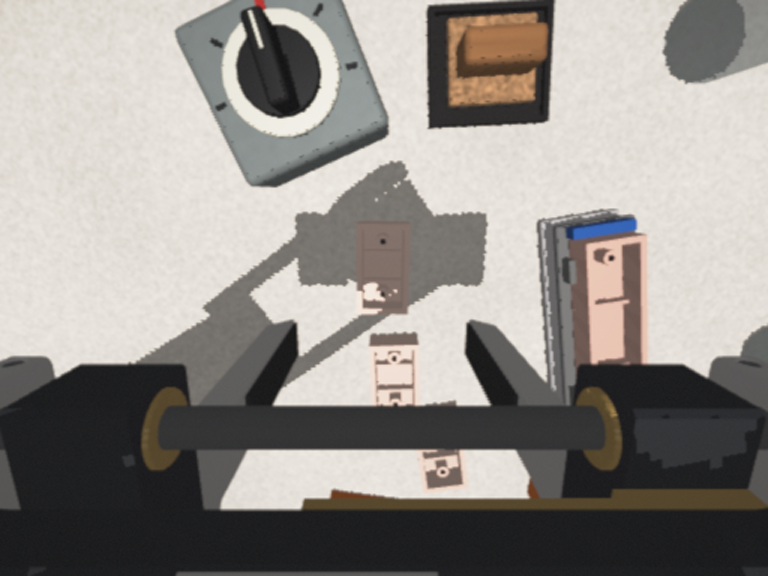

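Shell 1 sits between the fingers at pixel (382,268). Going down to grip it.

Call:
play_rows([
  {"x": 0.001, "y": 0.0025, "z": -0.05, "rx": 0, "ry": 0, "rz": -0.012, "hand": 0.08},
  {"x": 0, "y": 0, "z": -0.05, "rx": 0, "ry": 0, "rz": 0, "hand": 0.08},
  {"x": 0, "y": 0, "z": -0.04, "rx": 0, "ry": 0, "rz": 0, "hand": 0.08},
  {"x": 0, "y": 0, "z": -0.025, "rx": 0, "ry": 0, "rz": 0, "hand": 0.08},
  {"x": 0, "y": 0, "z": -0.015, "rx": 0, "ry": 0, "rz": 0, "hand": 0.08},
  {"x": 0, "y": 0, "z": -0.007, "rx": 0, "ry": 0, "rz": 0, "hand": 0.08},
  {"x": 0, "y": 0, "z": 0, "rx": 0, "ry": 0, "rz": 0, "hand": 0.08},
  {"x": 0, "y": 0, "z": 0, "rx": 0, "ry": 0, "rz": 0, "hand": 0.04},
])

```text
time: 29.02
tool_pos: [0.4312, 0.239, -0.0255]
ee_rot: [-1.569, -0.002, -0.249]
wrist_force: [-0.2, 0.0, -0.0]
width: 0.0738
```

Call:
play_rows([
  {"x": 0, "y": 0, "z": 0, "rx": 0, "ry": 0, "rz": 0, "hand": 0.03},
  {"x": 0, "y": 0, "z": 0, "rx": 0, "ry": 0, "rz": 0, "hand": 0.03},
  {"x": 0, "y": 0, "z": 0, "rx": 0, "ry": 0, "rz": 0, "hand": 0.03},
  {"x": 0, "y": 0, "z": 0, "rx": 0, "ry": 0, "rz": 0, "hand": 0.03},
])

```text
time: 29.52
tool_pos: [0.4304, 0.2387, -0.0265]
ee_rot: [-1.571, -0.001, -0.249]
wrist_force: [-0.1, -0.0, 2.2]
width: 0.0457
```

Gripped at 45.7 mm. Lifting it and carrying it to the drawer.

Call:
play_rows([
  {"x": 0, "y": 0, "z": 0.04, "rx": 0, "ry": 0, "rz": 0, "hand": 0.03},
  {"x": 0, "y": 0, "z": 0.06, "rx": 0, "ry": 0, "rz": 0, "hand": 0.03},
  {"x": 0, "y": -0.02, "z": 0.05, "rx": 0, "ry": 0, "rz": -0.1, "hand": 0.03},
  {"x": 0.01, "y": -0.045, "z": 0, "rx": 0, "ry": 0, "rz": -0.13, "hand": 0.03},
  {"x": 0.01, "y": -0.05, "z": 0, "rx": 0, "ry": 0, "rz": -0.13, "hand": 0.03},
  {"x": 0.01, "y": -0.05, "z": 0, "rx": 0, "ry": 0, "rz": -0.13, "hand": 0.03},
  {"x": 0.01, "y": -0.05, "z": 0, "rx": 0, "ry": 0, "rz": -0.13, "hand": 0.03},
  {"x": 0.015, "y": -0.05, "z": 0, "rx": 0, "ry": 0, "rz": -0.13, "hand": 0.03},
])

```text
time: 30.52
tool_pos: [0.485, -0.0279, 0.123]
ee_rot: [-1.571, 0.0, -1.003]
wrist_force: [0.2, 1.0, -0.8]
width: 0.0462
```

Call:
play_rows([
  {"x": 0.02, "y": -0.05, "z": 0, "rx": 0, "ry": 0, "rz": -0.13, "hand": 0.03},
  {"x": 0.02, "y": -0.05, "z": 0, "rx": 0, "ry": 0, "rz": -0.13, "hand": 0.03},
  {"x": 0.02, "y": -0.05, "z": 0, "rx": 0, "ry": 0, "rz": -0.13, "hand": 0.03},
  {"x": 0.02, "y": -0.05, "z": 0, "rx": 0, "ry": 0, "rz": -0.13, "hand": 0.03},
  {"x": 0.015, "y": -0.04, "z": 0, "rx": 0, "ry": 0, "rz": -0.05, "hand": 0.03},
  {"x": 0, "y": 0, "z": 0, "rx": 0, "ry": 0, "rz": 0, "hand": 0.03},
  {"x": 0, "y": 0, "z": 0, "rx": 0, "ry": 0, "rz": 0, "hand": 0.03},
  {"x": 0, "y": 0, "z": 0, "rx": 0, "ry": 0, "rz": 0, "hand": 0.03},
])

```text
time: 31.52
tool_pos: [0.58, -0.265, 0.1234]
ee_rot: [-1.571, 0.0, -1.567]
wrist_force: [-1.7, 0.7, -0.1]
width: 0.0454
```

```bash
python3 - <<'E'
from m import *
o=robot.get_obs(); print(o["tool_pos"].round(4),o["ee_rot"].round(3),o["width"],o["joint_positions"].round(2))
s=snapshot("wrist"); save(s,"wrist14.png"); pickle.dump(s,open("wrist14.pkl","wb"))
# drawer from initial top and scene views
for nm in ["top0","scene0"]:
    t=pickle.load(open(nm+".pkl","rb")); P=cloud(t); hsv=cv2.cvtColor(t["color"],cv2.COLOR_RGB2HSV).astype(int)
    reg=(P[...,0]>.35)&(P[...,0]<.75)&(P[...,1]<-.08)&(P[...,1]>-.45)
    g=reg&(hsv[...,0]>40)&(hsv[...,0]<80)&(hsv[...,1]>100)
    print(nm,"green",rectp(P[g&(P[...,2]>.066)&(P[...,2]<.08)]))
    print("bar",rectp(P[reg&(P[...,2]>.043)&(P[...,2]<.06)&(P[...,0]<.438)&(P[...,1]>-.36)]))
    w=reg&(hsv[...,0]>8)&(hsv[...,0]<25)&(hsv[...,1]>60)
    print("walls",rectp(P[w&(P[...,2]>.055)&(P[...,2]<.07)]))
    cab=reg|((P[...,0]>.7)&(P[...,0]<1.1)&(P[...,1]<-.08)&(P[...,1]>-.45)); print("cab",rectp(P[cab&(P[...,2]>.078)&(P[...,2]<.095)]))
    print("floor",rectp(P[w&(P[...,2]<.03)&(P[...,2]>.01)]))
E
```

```text
[ 0.58   -0.265   0.1234] [-1.571  0.    -1.567] 0.045401038421370846 [-0.52  0.3   1.23  0.    1.62  1.05]
top0 green (348, array([ 466.5, -280.4]), array([ 15.4, 279. ]), 1.9, array([0.0674, 0.072 , 0.0766]))
bar (128, array([ 427. , -282.7]), array([ 17.5, 129.3]), 0.5, array([0.0451, 0.051 , 0.0565]))
walls (337, array([ 582. , -278.2]), array([214.2, 261.4]), 2.1, array([0.0569, 0.0619, 0.0672]))
cab (6681, array([ 727. , -273.7]), array([532.4, 291.4]), 1.9, array([0.0796, 0.0843, 0.0896]))
floor (4052, array([ 589. , -274.8]), array([218.2, 256.9]), 2.3, array([0.0161, 0.0215, 0.0268]))
scene0 green (316, array([ 470.7, -281. ]), array([ 18.1, 279.8]), 2.0, array([0.069 , 0.0723, 0.0751]))
bar (150, array([ 428.2, -280.8]), array([126.5,  18.4]), 89.7, array([0.0452, 0.0502, 0.0551]))
walls (531, array([ 570.7, -276.6]), array([198.5, 260.6]), 2.4, array([0.0562, 0.0617, 0.0656]))
cab (14361, array([ 738. , -271.2]), array([517.3, 290.5]), 1.8, array([0.0817, 0.0846, 0.0874]))
floor (3892, array([ 559.6, -281.9]), array([170.8, 259.4]), 1.8, array([0.0185, 0.0219, 0.0257]))
```

View pics/wrist14.png

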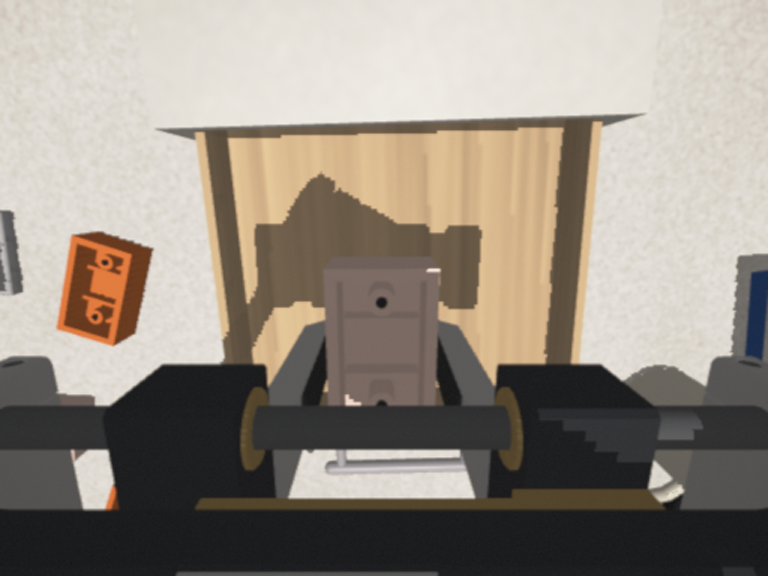

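The wrist view shows the shell held square at (380,330), the open drawer floor clear, and the cabinet edge at row 125. Placing shell 1 on the left side of the drawer.

Call:
play_rows([
  {"x": -0.004, "y": 0.032, "z": 0, "rx": 0, "ry": 0, "rz": 0.033, "hand": 0.03},
  {"x": -0.004, "y": 0.032, "z": 0, "rx": 0, "ry": 0, "rz": 0, "hand": 0.03},
  {"x": 0, "y": 0, "z": -0.04, "rx": 0, "ry": 0, "rz": 0, "hand": 0.03},
  {"x": 0, "y": 0, "z": -0.04, "rx": 0, "ry": 0, "rz": 0, "hand": 0.03},
  {"x": 0, "y": 0, "z": -0.025, "rx": 0, "ry": 0, "rz": 0, "hand": 0.03},
  {"x": 0, "y": 0, "z": -0.012, "rx": 0, "ry": 0, "rz": 0, "hand": 0.03},
  {"x": 0, "y": 0, "z": -0.006, "rx": 0, "ry": 0, "rz": 0, "hand": 0.03},
  {"x": 0, "y": 0, "z": 0, "rx": 0, "ry": 0, "rz": 0, "hand": 0.03},
])

```text
time: 32.58
tool_pos: [0.5727, -0.2024, 0.001]
ee_rot: [-1.57, -0.001, -1.536]
wrist_force: [-0.4, 0.4, -1.1]
width: 0.0453
```

Call:
play_rows([
  {"x": 0, "y": 0, "z": -0.001, "rx": 0, "ry": 0, "rz": 0, "hand": 0.03},
  {"x": 0, "y": 0, "z": 0, "rx": 0, "ry": 0, "rz": 0, "hand": 0.03},
])

```text
time: 32.83
tool_pos: [0.5728, -0.2028, 0.0001]
ee_rot: [-1.569, -0.001, -1.536]
wrist_force: [-0.7, 0.2, -0.7]
width: 0.0459
```

Call:
play_rows([
  {"x": 0, "y": 0, "z": -0.003, "rx": 0, "ry": 0, "rz": 0, "hand": 0.03},
  {"x": 0, "y": 0, "z": 0, "rx": 0, "ry": 0, "rz": 0, "hand": 0.03},
  {"x": 0, "y": 0, "z": 0, "rx": 0, "ry": 0, "rz": 0, "hand": 0.056},
  {"x": 0, "y": 0, "z": 0, "rx": 0, "ry": 0, "rz": 0, "hand": 0.056},
  {"x": 0, "y": 0, "z": 0.025, "rx": 0, "ry": 0, "rz": 0, "hand": 0.06},
  {"x": 0, "y": 0, "z": 0.045, "rx": 0, "ry": 0, "rz": 0, "hand": 0.06},
  {"x": 0, "y": 0, "z": 0.06, "rx": 0, "ry": 0, "rz": 0, "hand": 0.06},
  {"x": 0, "y": 0, "z": 0.03, "rx": 0, "ry": 0, "rz": 0, "hand": 0.06},
])

```text
time: 33.83
tool_pos: [0.5737, -0.2031, 0.161]
ee_rot: [-1.565, -0.003, -1.536]
wrist_force: [1.5, -0.1, -0.3]
width: 0.06
```

```bash
cat > dr.py <<'E'
from m import *
import sys
o=robot.get_obs(); print(o["tool_pos"].round(4),o["ee_rot"].round(3),o["width"])
s=snapshot("wrist"); save(s,sys.argv[1]+".png"); pickle.dump(s,open(sys.argv[1]+".pkl","wb"))
P=cloud(s); H=np.array([.425,-.281]); a=.034
D=P[...,:2]-H; X=D[...,0]*np.cos(a)+D[...,1]*np.sin(a); Y=-D[...,0]*np.sin(a)+D[...,1]*np.cos(a)
hsv=cv2.cvtColor(s["color"],cv2.COLOR_RGB2HSV).astype(int)
m=((X>.06)&(X<.3)&(abs(Y)<.118)&(P[...,2]>.036)&(P[...,2]<.07)).astype(np.uint8)
n,l,st,ce=cv2.connectedComponentsWithStats(m)
for i in range(1,n):
    if st[i,4]>150: k=l==i; print("px",(ce[i]*1.5).round(),"frame X",X[k].min().round(3),X[k].max().round(3),"Y",Y[k].min().round(3),Y[k].max().round(3),"z",np.percentile(P[k][:,2],[5,95]).round(3))
E
python3 dr.py wrist15
```

```text
[ 0.5737 -0.2031  0.161 ] [-1.565 -0.003 -1.536] 0.05999140170317141
px [379. 280.] frame X 0.109 0.189 Y 0.052 0.098 z [0.041 0.055]
```

View pics/wrist15.png

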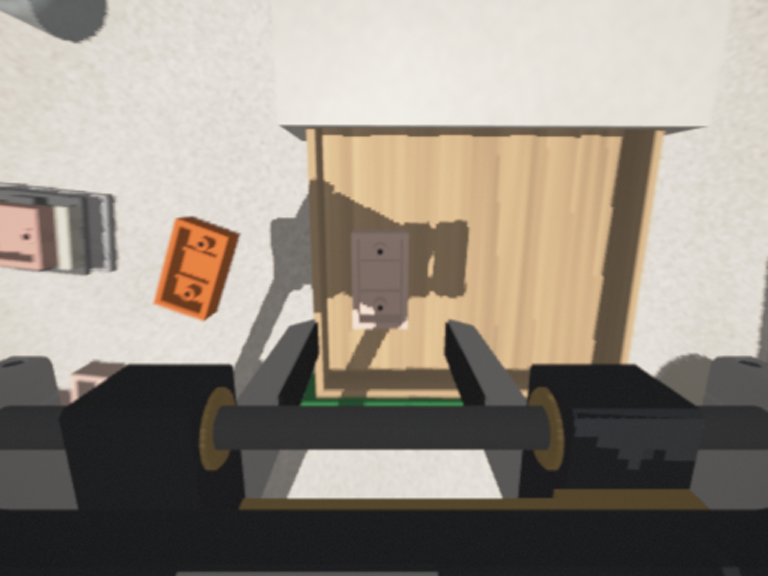

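Shell 1 lies flat in the drawer at (380,280). On to the next shell.

Call:
play_rows([
  {"x": -0.01, "y": 0.03, "z": 0, "rx": 0, "ry": 0, "rz": 0.161, "hand": 0.08},
  {"x": -0.01, "y": 0.03, "z": 0, "rx": 0, "ry": 0, "rz": 0.161, "hand": 0.08},
  {"x": -0.015, "y": 0.03, "z": 0, "rx": 0, "ry": 0, "rz": 0.161, "hand": 0.08},
  {"x": -0.015, "y": 0.03, "z": 0, "rx": 0, "ry": 0, "rz": 0.161, "hand": 0.08},
  {"x": -0.02, "y": 0.03, "z": 0, "rx": 0, "ry": 0, "rz": 0.161, "hand": 0.08},
  {"x": -0.02, "y": 0.03, "z": 0, "rx": 0, "ry": 0, "rz": 0.161, "hand": 0.08},
  {"x": -0.02, "y": 0.03, "z": 0, "rx": 0, "ry": 0, "rz": 0.161, "hand": 0.08},
  {"x": -0.02, "y": 0.038, "z": 0, "rx": 0, "ry": 0, "rz": 0.161, "hand": 0.08},
])

```text
time: 34.88
tool_pos: [0.4411, 0.0463, 0.1552]
ee_rot: [-1.571, 0.001, -0.244]
wrist_force: [-0.3, 0.5, 0.6]
width: 0.0803
```

Call:
play_rows([
  {"x": 0, "y": 0, "z": 0, "rx": 0, "ry": 0, "rz": 0.161, "hand": 0.08},
  {"x": 0, "y": 0, "z": 0, "rx": 0, "ry": 0, "rz": 0, "hand": 0.08},
  {"x": 0, "y": 0, "z": 0, "rx": 0, "ry": 0, "rz": 0, "hand": 0.08},
  {"x": 0, "y": 0, "z": 0, "rx": 0, "ry": 0, "rz": 0, "hand": 0.08},
])

```text
time: 35.38
tool_pos: [0.4423, 0.0452, 0.1559]
ee_rot: [-1.571, 0.0, -0.089]
wrist_force: [-0.5, -0.4, 1.0]
width: 0.0798
```

```bash
python3 small.py wrist16
```

```text
[0.4423 0.0452 0.1559] [-1.571  0.    -0.089] 0.07983373736128008
px*1.5 [357. 218.] (1892, array([428.,  86.]), array([ 75.8, 178.6]), 15.6, array([0.0187, 0.0312, 0.0326]))  rim: (1683, array([428.,  86.]), array([ 75.8, 178.6]), 15.6, array([0.0271, 0.0313, 0.0326]))
px*1.5 [466. 459.] (694, array([ 507. , -148.5]), array([ 13.2, 103. ]), 84.0, array([0.019 , 0.0291, 0.0388]))  rim: (517, array([ 507. , -148.5]), array([ 13.2, 103. ]), 84.0, array([0.0247, 0.032 , 0.0391]))
```

View pics/wrist16.png

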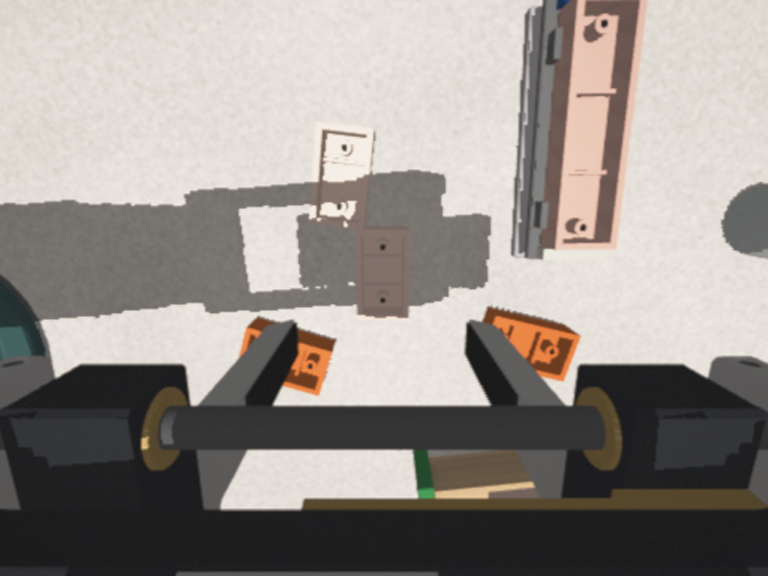

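Shells 2 and 3 nearly touch, at (345,175) and (383,270). I'll separate them to get each pose.

```bash
python3 - <<'E'
from m import *
s=snapshot("wrist"); P=cloud(s); hsv=cv2.cvtColor(s["color"],cv2.COLOR_RGB2HSV)
m=((P[...,2]>.014)&(P[...,2]<.04)&(P[...,0]>.37)&(P[...,0]<.49)&(P[...,1]>-.02)&(P[...,1]<.2)&(hsv[...,1]<150)).astype(np.uint8)
# shells at full-res split by row/col in image
v,u=np.nonzero(m); q=P[v,u]
line=(v*1.5-226)-( (u*1.5-365)*0.13 ); a=q[(line>3)]; b=q[line<-6]
print(rectp(a),rectp(b))
E
```

```text
(1047, array([423.9,  47.9]), array([84. , 83.8]), 84.2, array([0.0158, 0.0308, 0.0324])) (1135, array([416.5, 132.2]), array([72.8, 46.2]), 78.3, array([0.0161, 0.0307, 0.0325]))
```

```bash
python3 - <<'E'
from m import *
s=snapshot("wrist"); P=cloud(s)
v,u=np.mgrid[:384,:512]; v=v*1.5; u=u*1.5
for nm,box in {"s3":(350,228,415,322),"s2":(310,118,380,226)}.items():
    m=(u>box[0])&(u<box[2])&(v>box[1])&(v<box[3])&(P[...,2]>.024)&(P[...,2]<.04)
    if nm=="s2": m&=~((u>352)&(v>222))
    print(nm,rectp(P[m]))
E
```

```text
s3 (784, array([442.6,  43.3]), array([78.7, 46.1]), 85.0, array([0.0251, 0.0313, 0.0325]))
s2 (911, array([415.8, 128.5]), array([79.8, 46.1]), 78.3, array([0.0249, 0.0313, 0.0327]))
```

Call:
play_rows([
  {"x": 0.0003, "y": -0.0015, "z": -0.05, "rx": 0, "ry": 0, "rz": 0, "hand": 0.08},
  {"x": 0, "y": 0, "z": -0.05, "rx": 0, "ry": 0, "rz": 0, "hand": 0.08},
  {"x": 0, "y": 0, "z": -0.04, "rx": 0, "ry": 0, "rz": 0, "hand": 0.08},
  {"x": 0, "y": 0, "z": -0.025, "rx": 0, "ry": 0, "rz": 0, "hand": 0.08},
  {"x": 0, "y": 0, "z": -0.013, "rx": 0, "ry": 0, "rz": 0, "hand": 0.08},
  {"x": 0, "y": 0, "z": -0.004, "rx": 0, "ry": 0, "rz": 0, "hand": 0.08},
  {"x": 0, "y": 0, "z": 0, "rx": 0, "ry": 0, "rz": 0, "hand": 0.08},
  {"x": 0, "y": 0, "z": 0, "rx": 0, "ry": 0, "rz": 0, "hand": 0.03},
])

```text
time: 36.52
tool_pos: [0.4437, 0.0441, -0.0246]
ee_rot: [-1.571, -0.003, -0.087]
wrist_force: [-0.2, -1.4, 0.5]
width: 0.0732
```

Call:
play_rows([
  {"x": 0, "y": 0, "z": 0, "rx": 0, "ry": 0, "rz": 0, "hand": 0.03},
  {"x": 0, "y": 0, "z": 0, "rx": 0, "ry": 0, "rz": 0, "hand": 0.03},
  {"x": 0, "y": 0, "z": 0, "rx": 0, "ry": 0, "rz": 0, "hand": 0.03},
  {"x": 0, "y": 0, "z": 0, "rx": 0, "ry": 0, "rz": 0, "hand": 0.03},
])

```text
time: 37.02
tool_pos: [0.4427, 0.0441, -0.0256]
ee_rot: [-1.571, -0.0, -0.087]
wrist_force: [-0.4, 0.1, 0.6]
width: 0.0456
```

Call:
play_rows([
  {"x": 0, "y": 0, "z": 0.04, "rx": 0, "ry": 0, "rz": 0, "hand": 0.03},
  {"x": 0, "y": 0, "z": 0.055, "rx": 0, "ry": 0, "rz": 0, "hand": 0.03},
  {"x": 0.01, "y": -0.02, "z": 0.05, "rx": 0, "ry": 0, "rz": -0.12, "hand": 0.03},
  {"x": 0.02, "y": -0.04, "z": 0, "rx": 0, "ry": 0, "rz": -0.16, "hand": 0.03},
  {"x": 0.02, "y": -0.04, "z": 0, "rx": 0, "ry": 0, "rz": -0.16, "hand": 0.03},
  {"x": 0.02, "y": -0.04, "z": 0, "rx": 0, "ry": 0, "rz": -0.16, "hand": 0.03},
  {"x": 0.02, "y": -0.04, "z": 0, "rx": 0, "ry": 0, "rz": -0.16, "hand": 0.03},
  {"x": 0.022, "y": -0.04, "z": 0, "rx": 0, "ry": 0, "rz": -0.16, "hand": 0.03},
])

```text
time: 38.02
tool_pos: [0.5548, -0.1772, 0.1187]
ee_rot: [-1.571, 0.001, -1.012]
wrist_force: [0.2, 0.1, -0.8]
width: 0.0457
```

Call:
play_rows([
  {"x": 0.025, "y": -0.04, "z": 0, "rx": 0, "ry": 0, "rz": -0.16, "hand": 0.03},
  {"x": 0.025, "y": -0.04, "z": 0, "rx": 0, "ry": 0, "rz": -0.16, "hand": 0.03},
  {"x": 0.02, "y": -0.018, "z": 0, "rx": 0, "ry": 0, "rz": -0.16, "hand": 0.03},
  {"x": 0, "y": 0, "z": 0, "rx": 0, "ry": 0, "rz": -0.049, "hand": 0.03},
  {"x": 0, "y": 0, "z": 0, "rx": 0, "ry": 0, "rz": 0, "hand": 0.03},
  {"x": 0, "y": 0, "z": 0, "rx": 0, "ry": 0, "rz": 0, "hand": 0.03},
])

```text
time: 38.78
tool_pos: [0.6243, -0.2736, 0.1189]
ee_rot: [-1.571, 0.0, -1.535]
wrist_force: [-0.1, 0.3, -0.9]
width: 0.0456
```

```bash
python3 dr.py wrist17
```

```text
[ 0.6243 -0.2736  0.1189] [-1.571  0.    -1.535] 0.04558470399228248
px [276. 321.] frame X 0.116 0.189 Y 0.052 0.098 z [0.037 0.054]
```

View pics/wrist17.png

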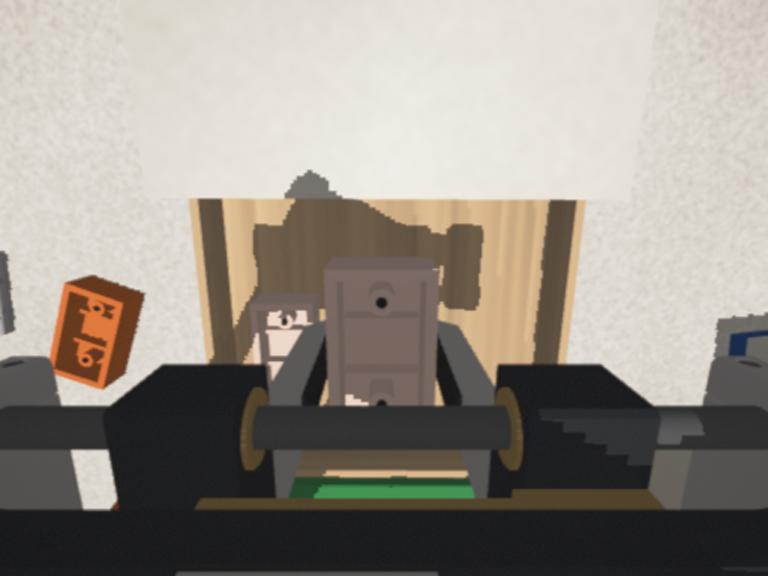

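The held shell is at (380,335), shell 1 at (285,340), and the cabinet edge at row 198. Checking the clearance to the edge before lowering.

```bash
python3 - <<'E'
from m import *
s=pickle.load(open("wrist17.pkl","rb")); P=cloud(s); H=np.array([.425,-.281]); a=.034
D=P[...,:2]-H; X=D[...,0]*np.cos(a)+D[...,1]*np.sin(a)
for u in [170,240,300,360]:
    col=[(v,round(X[v,u],3),round(float(P[v,u,2]),3)) for v in range(122,145,3)]; print(u,col)
E
```

```text
170 [(122, np.float64(0.272), 0.086), (125, np.float64(0.27), 0.086), (128, np.float64(0.267), 0.086), (131, np.float64(0.264), 0.086), (134, np.float64(0.26), 0.024), (137, np.float64(0.257), 0.024), (140, np.float64(0.254), 0.024), (143, np.float64(0.25), 0.023)]
240 [(122, np.float64(0.272), 0.086), (125, np.float64(0.27), 0.088), (128, np.float64(0.267), 0.086), (131, np.float64(0.265), 0.087), (134, np.float64(0.26), 0.024), (137, np.float64(0.257), 0.025), (140, np.float64(0.254), 0.023), (143, np.float64(0.25), 0.024)]
300 [(122, np.float64(0.272), 0.087), (125, np.float64(0.27), 0.086), (128, np.float64(0.267), 0.085), (131, np.float64(0.265), 0.086), (134, np.float64(0.26), 0.023), (137, np.float64(0.257), 0.023), (140, np.float64(0.254), 0.024), (143, np.float64(0.25), 0.022)]
360 [(122, np.float64(0.272), 0.087), (125, np.float64(0.27), 0.087), (128, np.float64(0.267), 0.088), (131, np.float64(0.265), 0.086), (134, np.float64(0.26), 0.023), (137, np.float64(0.257), 0.022), (140, np.float64(0.254), 0.023), (143, np.float64(0.25), 0.024)]
```

Call:
play_rows([
  {"x": 0, "y": 0, "z": -0.04, "rx": 0, "ry": 0, "rz": 0, "hand": 0.03},
  {"x": 0, "y": 0, "z": -0.035, "rx": 0, "ry": 0, "rz": 0, "hand": 0.03},
  {"x": 0, "y": 0, "z": -0.025, "rx": 0, "ry": 0, "rz": 0, "hand": 0.03},
  {"x": 0, "y": 0, "z": -0.014, "rx": 0, "ry": 0, "rz": 0, "hand": 0.03},
  {"x": 0, "y": 0, "z": -0.006, "rx": 0, "ry": 0, "rz": 0, "hand": 0.03},
  {"x": 0, "y": 0, "z": -0.001, "rx": 0, "ry": 0, "rz": 0, "hand": 0.03},
  {"x": 0, "y": 0, "z": 0, "rx": 0, "ry": 0, "rz": 0, "hand": 0.03},
])

```text
time: 39.7
tool_pos: [0.6253, -0.2743, -0.0004]
ee_rot: [-1.569, -0.001, -1.536]
wrist_force: [-0.0, -0.9, -0.9]
width: 0.0455
```

Call:
play_rows([
  {"x": 0, "y": 0, "z": -0.001, "rx": 0, "ry": 0, "rz": 0, "hand": 0.03},
  {"x": 0, "y": 0, "z": 0, "rx": 0, "ry": 0, "rz": 0, "hand": 0.03},
  {"x": 0, "y": 0, "z": 0, "rx": 0, "ry": 0, "rz": 0, "hand": 0.056},
  {"x": 0, "y": 0, "z": 0, "rx": 0, "ry": 0, "rz": 0, "hand": 0.056},
  {"x": 0, "y": 0, "z": 0.025, "rx": 0, "ry": 0, "rz": 0, "hand": 0.06},
  {"x": 0, "y": 0, "z": 0.045, "rx": 0, "ry": 0, "rz": 0, "hand": 0.06},
  {"x": 0, "y": 0, "z": 0.06, "rx": 0, "ry": 0, "rz": 0, "hand": 0.06},
  {"x": 0, "y": 0, "z": 0.03, "rx": 0, "ry": 0, "rz": 0, "hand": 0.06},
])

```text
time: 40.7
tool_pos: [0.6259, -0.2747, 0.1624]
ee_rot: [-1.565, -0.004, -1.536]
wrist_force: [0.3, -0.7, 0.7]
width: 0.0601
```

```bash
python3 dr.py wrist18
```

```text
[ 0.6259 -0.2747  0.1624] [-1.565 -0.004 -1.536] 0.060058806931183525
px [379. 279.] frame X 0.159 0.239 Y -0.021 0.025 z [0.038 0.055]
px [295. 318.] frame X 0.108 0.189 Y 0.052 0.098 z [0.038 0.054]
```

View pics/wrist18.png

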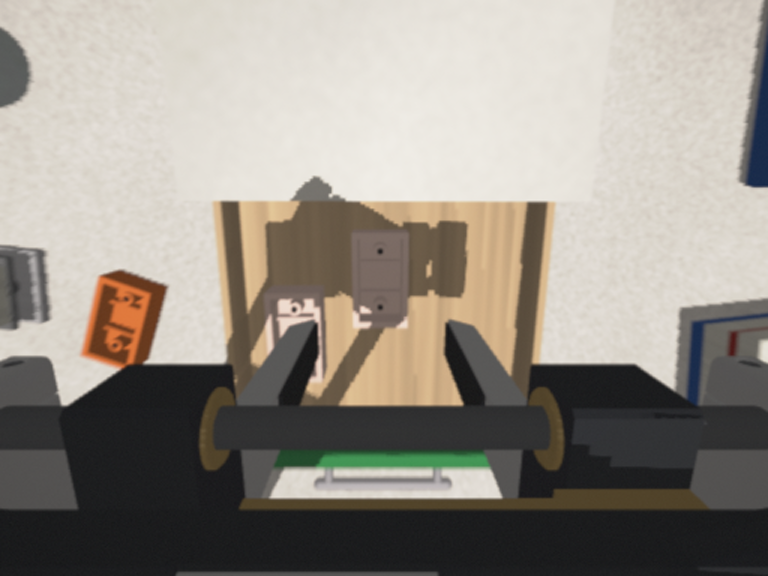

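Both small shells lie flat, at (295,330) and (380,278). Going for shell 2.

Call:
play_rows([
  {"x": -0.02, "y": 0.045, "z": 0, "rx": 0, "ry": 0, "rz": 0.148, "hand": 0.08},
  {"x": -0.02, "y": 0.045, "z": 0, "rx": 0, "ry": 0, "rz": 0.148, "hand": 0.08},
  {"x": -0.02, "y": 0.045, "z": 0, "rx": 0, "ry": 0, "rz": 0.148, "hand": 0.08},
  {"x": -0.025, "y": 0.045, "z": 0, "rx": 0, "ry": 0, "rz": 0.148, "hand": 0.08},
  {"x": -0.025, "y": 0.045, "z": 0, "rx": 0, "ry": 0, "rz": 0.148, "hand": 0.08},
  {"x": -0.025, "y": 0.045, "z": 0, "rx": 0, "ry": 0, "rz": 0.148, "hand": 0.08},
  {"x": -0.025, "y": 0.045, "z": 0, "rx": 0, "ry": 0, "rz": 0.148, "hand": 0.08},
  {"x": -0.025, "y": 0.045, "z": 0, "rx": 0, "ry": 0, "rz": 0.148, "hand": 0.08},
])

```text
time: 41.75
tool_pos: [0.4381, 0.0874, 0.1562]
ee_rot: [-1.571, 0.001, -0.347]
wrist_force: [0.5, 0.3, 0.1]
width: 0.08
```

Call:
play_rows([
  {"x": -0.025, "y": 0.043, "z": 0, "rx": 0, "ry": 0, "rz": 0.148, "hand": 0.08},
  {"x": 0, "y": 0, "z": 0, "rx": 0, "ry": 0, "rz": 0, "hand": 0.08},
  {"x": 0, "y": 0, "z": 0, "rx": 0, "ry": 0, "rz": 0, "hand": 0.08},
  {"x": 0, "y": 0, "z": 0, "rx": 0, "ry": 0, "rz": 0, "hand": 0.08},
])

```text
time: 42.25
tool_pos: [0.415, 0.128, 0.1568]
ee_rot: [-1.571, 0.0, -0.206]
wrist_force: [0.6, -0.2, -0.3]
width: 0.0795
```

```bash
python3 small.py wrist19
```

```text
[0.415  0.128  0.1568] [-1.571  0.    -0.206] 0.07954984690763618
px*1.5 [289.  19.] (649, array([391.6, 334.6]), array([80.9,  2.9]), 8.6, array([0.0156, 0.0267, 0.0384]))  rim: (392, array([387.2, 333.9]), array([71.9,  2.9]), 8.7, array([0.0249, 0.0316, 0.039 ]))
px*1.5 [382. 271.] (861, array([415.9, 128.8]), array([79.4, 45.9]), 77.9, array([0.0203, 0.0311, 0.0326]))  rim: (771, array([415.9, 128.8]), array([79.4, 45.9]), 77.9, array([0.026 , 0.0312, 0.0326]))
```

View pics/wrist19.png

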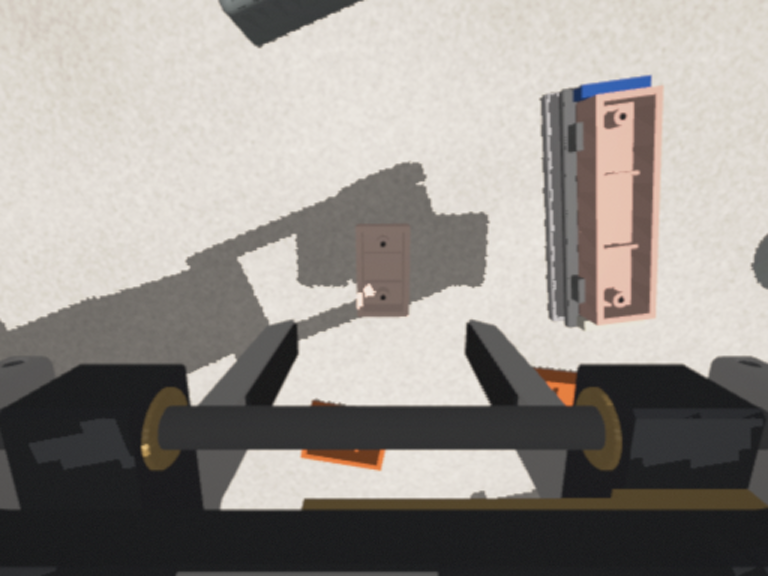

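Shell 2 is centred under the fingers at (382,270). Going down.

Call:
play_rows([
  {"x": 0.0008, "y": 0.0008, "z": -0.05, "rx": 0, "ry": 0, "rz": -0.005, "hand": 0.08},
  {"x": 0, "y": 0, "z": -0.05, "rx": 0, "ry": 0, "rz": 0, "hand": 0.08},
  {"x": 0, "y": 0, "z": -0.04, "rx": 0, "ry": 0, "rz": 0, "hand": 0.08},
  {"x": 0, "y": 0, "z": -0.025, "rx": 0, "ry": 0, "rz": 0, "hand": 0.08},
  {"x": 0, "y": 0, "z": -0.013, "rx": 0, "ry": 0, "rz": 0, "hand": 0.08},
  {"x": 0, "y": 0, "z": -0.005, "rx": 0, "ry": 0, "rz": 0, "hand": 0.08},
  {"x": 0, "y": 0, "z": 0, "rx": 0, "ry": 0, "rz": 0, "hand": 0.08},
  {"x": 0, "y": 0, "z": 0, "rx": 0, "ry": 0, "rz": 0, "hand": 0.03},
])

```text
time: 43.3
tool_pos: [0.4164, 0.13, -0.0246]
ee_rot: [-1.57, -0.002, -0.209]
wrist_force: [0.2, -0.0, -0.1]
width: 0.0734
```

Call:
play_rows([
  {"x": 0, "y": 0, "z": 0, "rx": 0, "ry": 0, "rz": 0, "hand": 0.03},
  {"x": 0, "y": 0, "z": 0, "rx": 0, "ry": 0, "rz": 0, "hand": 0.03},
  {"x": 0, "y": 0, "z": 0, "rx": 0, "ry": 0, "rz": 0, "hand": 0.03},
  {"x": 0, "y": 0, "z": 0, "rx": 0, "ry": 0, "rz": 0, "hand": 0.03},
])

```text
time: 43.8
tool_pos: [0.4156, 0.1299, -0.0255]
ee_rot: [-1.571, -0.001, -0.209]
wrist_force: [0.1, 0.9, 2.1]
width: 0.0455
```

Call:
play_rows([
  {"x": 0, "y": 0, "z": 0.04, "rx": 0, "ry": 0, "rz": 0, "hand": 0.03},
  {"x": 0, "y": 0, "z": 0.055, "rx": 0, "ry": 0, "rz": 0, "hand": 0.03},
  {"x": 0.006, "y": -0.027, "z": 0.05, "rx": 0, "ry": 0, "rz": -0.127, "hand": 0.03},
  {"x": 0.01, "y": -0.045, "z": 0, "rx": 0, "ry": 0, "rz": -0.15, "hand": 0.03},
  {"x": 0.015, "y": -0.045, "z": 0, "rx": 0, "ry": 0, "rz": -0.15, "hand": 0.03},
  {"x": 0.015, "y": -0.045, "z": 0, "rx": 0, "ry": 0, "rz": -0.15, "hand": 0.03},
  {"x": 0.015, "y": -0.045, "z": 0, "rx": 0, "ry": 0, "rz": -0.15, "hand": 0.03},
  {"x": 0.015, "y": -0.05, "z": 0, "rx": 0, "ry": 0, "rz": -0.15, "hand": 0.03},
])

```text
time: 44.8
tool_pos: [0.4914, -0.1283, 0.1188]
ee_rot: [-1.571, 0.001, -1.091]
wrist_force: [0.7, 0.5, -1.3]
width: 0.0458
```

Call:
play_rows([
  {"x": 0.015, "y": -0.05, "z": 0, "rx": 0, "ry": 0, "rz": -0.15, "hand": 0.03},
  {"x": 0.015, "y": -0.05, "z": 0, "rx": 0, "ry": 0, "rz": -0.15, "hand": 0.03},
  {"x": 0.01, "y": -0.05, "z": 0, "rx": 0, "ry": 0, "rz": -0.15, "hand": 0.03},
  {"x": 0, "y": 0, "z": 0, "rx": 0, "ry": 0, "rz": 0, "hand": 0.03},
  {"x": 0, "y": 0, "z": 0, "rx": 0, "ry": 0, "rz": 0, "hand": 0.03},
  {"x": 0, "y": 0, "z": 0, "rx": 0, "ry": 0, "rz": 0, "hand": 0.03},
])

```text
time: 45.55
tool_pos: [0.5312, -0.2757, 0.1193]
ee_rot: [-1.571, 0.0, -1.534]
wrist_force: [-0.1, 0.6, -0.5]
width: 0.0457
```

```bash
python3 dr.py wrist20
```

```text
[ 0.5312 -0.2757  0.1193] [-1.571  0.    -1.534] 0.04571835967262937
px [383. 148.] frame X 0.159 0.239 Y -0.022 0.024 z [0.038 0.055]
px [277. 228.] frame X 0.109 0.189 Y 0.052 0.098 z [0.038 0.055]
```

View pics/wrist20.png

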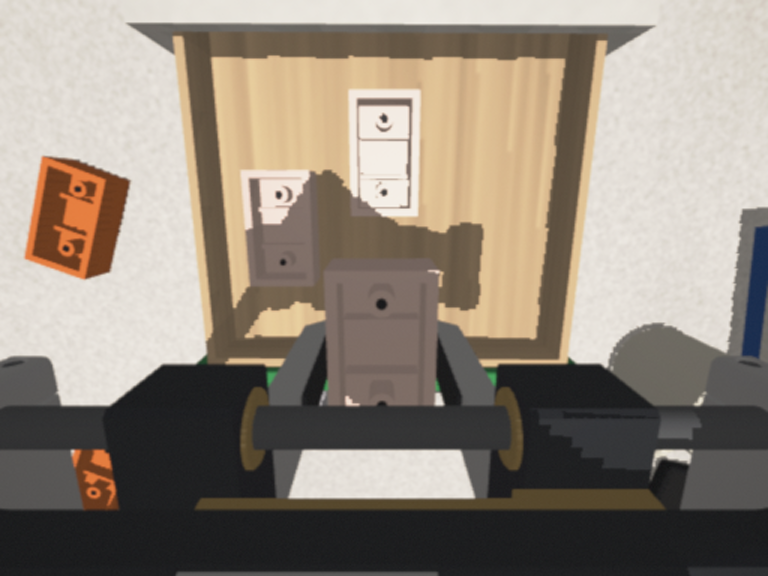

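The held shell is at (380,335), with clear floor below between the front and the shell at (383,150). Lowering.

Call:
play_rows([
  {"x": 0, "y": 0, "z": -0.04, "rx": 0, "ry": 0, "rz": 0, "hand": 0.03},
  {"x": 0, "y": 0, "z": -0.035, "rx": 0, "ry": 0, "rz": 0, "hand": 0.03},
  {"x": 0, "y": 0, "z": -0.025, "rx": 0, "ry": 0, "rz": 0, "hand": 0.03},
  {"x": 0, "y": 0, "z": -0.014, "rx": 0, "ry": 0, "rz": 0, "hand": 0.03},
  {"x": 0, "y": 0, "z": -0.006, "rx": 0, "ry": 0, "rz": 0, "hand": 0.03},
  {"x": 0, "y": 0, "z": -0.002, "rx": 0, "ry": 0, "rz": 0, "hand": 0.03},
  {"x": 0, "y": 0, "z": 0, "rx": 0, "ry": 0, "rz": 0, "hand": 0.03},
  {"x": 0, "y": 0, "z": 0, "rx": 0, "ry": 0, "rz": 0, "hand": 0.03},
])

```text
time: 46.6
tool_pos: [0.5319, -0.2775, -0.0018]
ee_rot: [-1.569, -0.001, -1.536]
wrist_force: [-0.0, -0.6, -0.9]
width: 0.0459
```

Call:
play_rows([
  {"x": 0, "y": 0, "z": 0, "rx": 0, "ry": 0, "rz": 0, "hand": 0.056},
  {"x": 0, "y": 0, "z": 0, "rx": 0, "ry": 0, "rz": 0, "hand": 0.056},
  {"x": 0, "y": 0, "z": 0.025, "rx": 0, "ry": 0, "rz": 0, "hand": 0.06},
  {"x": 0, "y": 0, "z": 0.045, "rx": 0, "ry": 0, "rz": 0, "hand": 0.06},
  {"x": 0, "y": 0, "z": 0.06, "rx": 0, "ry": 0, "rz": 0, "hand": 0.06},
  {"x": 0, "y": 0, "z": 0.03, "rx": 0, "ry": 0, "rz": 0, "hand": 0.06},
])

```text
time: 47.35
tool_pos: [0.5327, -0.278, 0.1619]
ee_rot: [-1.565, -0.004, -1.536]
wrist_force: [0.3, 0.5, -0.2]
width: 0.06
```

```bash
python3 dr.py wrist21
```

```text
[ 0.5327 -0.278   0.1619] [-1.565 -0.004 -1.536] 0.05997478345958836
px [379. 156.] frame X 0.16 0.238 Y -0.022 0.024 z [0.038 0.055]
px [287. 225.] frame X 0.109 0.189 Y 0.052 0.098 z [0.038 0.055]
px [379. 281.] frame X 0.065 0.145 Y -0.022 0.024 z [0.037 0.054]
```

View pics/wrist21.png

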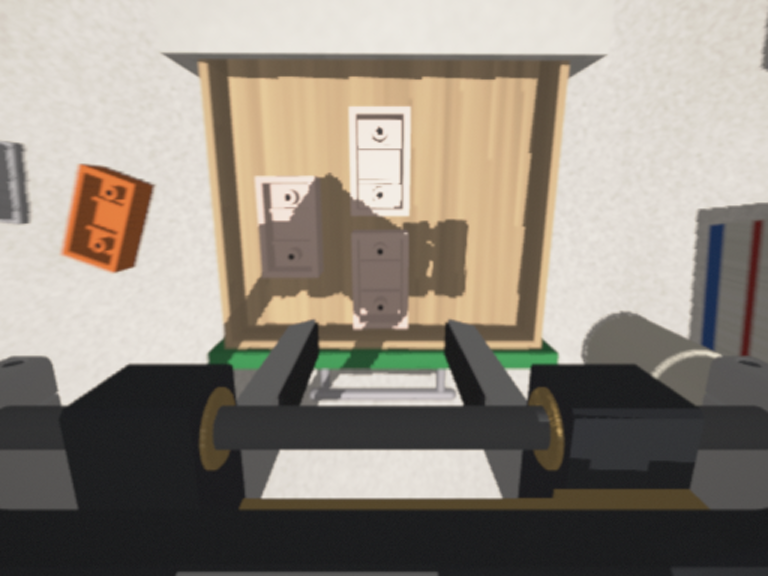

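All three small shells lie flat in the drawer. Now the long shell.

Call:
play_rows([
  {"x": 0, "y": 0.045, "z": 0, "rx": 0, "ry": 0, "rz": 0.146, "hand": 0.08},
  {"x": 0.003, "y": 0.045, "z": 0, "rx": 0, "ry": 0, "rz": 0.146, "hand": 0.08},
  {"x": 0.008, "y": 0.045, "z": 0, "rx": 0, "ry": 0, "rz": 0.146, "hand": 0.08},
  {"x": 0.01, "y": 0.045, "z": 0, "rx": 0, "ry": 0, "rz": 0.146, "hand": 0.08},
  {"x": 0.01, "y": 0.045, "z": 0, "rx": 0, "ry": 0, "rz": 0.146, "hand": 0.08},
  {"x": 0.01, "y": 0.045, "z": 0, "rx": 0, "ry": 0, "rz": 0.146, "hand": 0.08},
  {"x": 0.01, "y": 0.045, "z": 0, "rx": 0, "ry": 0, "rz": 0.146, "hand": 0.08},
  {"x": 0.01, "y": 0.045, "z": 0, "rx": 0, "ry": 0, "rz": 0.146, "hand": 0.08},
])

```text
time: 48.4
tool_pos: [0.5921, 0.0843, 0.156]
ee_rot: [-1.571, 0.001, -0.363]
wrist_force: [0.5, 0.5, 0.1]
width: 0.0802
```

Call:
play_rows([
  {"x": 0.01, "y": 0.045, "z": 0, "rx": 0, "ry": 0, "rz": 0.146, "hand": 0.08},
  {"x": 0, "y": 0.016, "z": 0, "rx": 0, "ry": 0, "rz": 0.145, "hand": 0.07},
  {"x": 0, "y": 0, "z": 0, "rx": 0, "ry": 0, "rz": 0, "hand": 0.07},
  {"x": 0, "y": 0, "z": 0, "rx": 0, "ry": 0, "rz": 0, "hand": 0.07},
  {"x": 0, "y": 0, "z": 0, "rx": 0, "ry": 0, "rz": 0, "hand": 0.07},
])

```text
time: 49.02
tool_pos: [0.6023, 0.1427, 0.1571]
ee_rot: [-1.571, -0.0, -0.08]
wrist_force: [0.2, 0.3, 0.3]
width: 0.0699
```

```bash
python3 - <<'E'
from m import *
o=robot.get_obs(); print(o["tool_pos"].round(4),o["ee_rot"].round(3),o["width"])
s=snapshot("wrist"); save(s,"wrist22.png"); P=cloud(s)
m=(P[...,2]>.058)&(P[...,2]<.08)&(abs(P[...,0]-.6)<.06)&(abs(P[...,1]-.143)<.12); q=P[m]; print(rectp(q))
E
```

```text
[0.6023 0.1427 0.1571] [-1.571 -0.    -0.08 ] 0.069947516977572
(1987, array([603.8, 142.5]), array([170.,  46.]), 85.6, array([0.0609, 0.0692, 0.0705]))
```

View pics/wrist22.png

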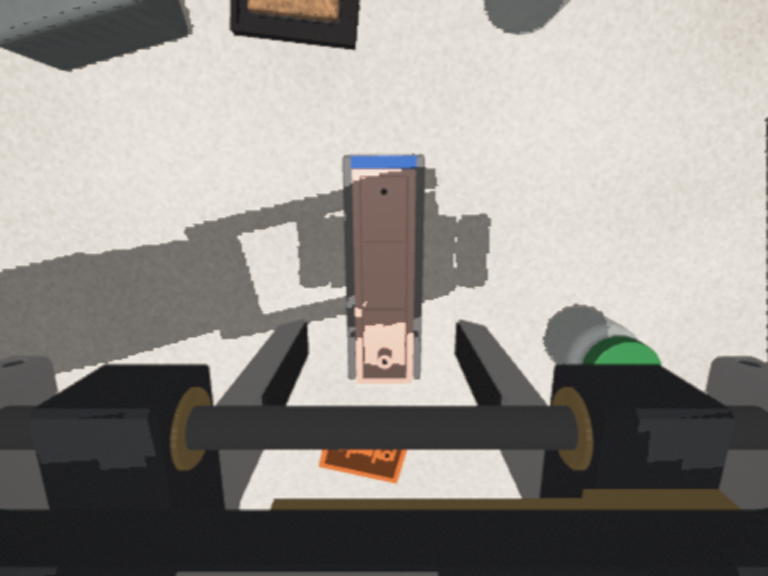

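The long shell is centred (382,265) under the open fingers, and the rectangle fit gives 170 × 46 mm. Descending.

Call:
play_rows([
  {"x": 0.0013, "y": 0, "z": -0.045, "rx": 0, "ry": 0, "rz": 0.003, "hand": 0.07},
  {"x": 0, "y": 0, "z": -0.04, "rx": 0, "ry": 0, "rz": 0, "hand": 0.07},
  {"x": 0, "y": 0, "z": -0.03, "rx": 0, "ry": 0, "rz": 0, "hand": 0.07},
  {"x": 0, "y": 0, "z": -0.018, "rx": 0, "ry": 0, "rz": 0, "hand": 0.07},
  {"x": 0, "y": 0, "z": -0.01, "rx": 0, "ry": 0, "rz": 0, "hand": 0.07},
  {"x": 0, "y": 0, "z": -0.004, "rx": 0, "ry": 0, "rz": 0, "hand": 0.07},
  {"x": 0, "y": 0, "z": 0, "rx": 0, "ry": 0, "rz": 0, "hand": 0.07},
  {"x": 0, "y": 0, "z": 0, "rx": 0, "ry": 0, "rz": 0, "hand": 0.03},
])

```text
time: 50.08
tool_pos: [0.6044, 0.1441, 0.0115]
ee_rot: [-1.57, -0.002, -0.074]
wrist_force: [0.2, -0.7, -0.3]
width: 0.0634
```

Call:
play_rows([
  {"x": 0, "y": 0, "z": 0, "rx": 0, "ry": 0, "rz": 0, "hand": 0.03},
  {"x": 0, "y": 0, "z": 0, "rx": 0, "ry": 0, "rz": 0, "hand": 0.03},
  {"x": 0, "y": 0, "z": 0, "rx": 0, "ry": 0, "rz": 0, "hand": 0.03},
  {"x": 0, "y": 0, "z": 0, "rx": 0, "ry": 0, "rz": 0, "hand": 0.03},
])

```text
time: 50.58
tool_pos: [0.604, 0.144, 0.0107]
ee_rot: [-1.571, -0.001, -0.074]
wrist_force: [-0.0, 0.0, 1.7]
width: 0.0458
```

Gripped at 45.8 mm. Lifting and carrying it to the drawer's right side.

Call:
play_rows([
  {"x": 0, "y": 0, "z": 0.03, "rx": 0, "ry": 0, "rz": 0, "hand": 0.03},
  {"x": 0, "y": 0, "z": 0.035, "rx": 0, "ry": 0, "rz": 0, "hand": 0.03},
  {"x": 0, "y": 0, "z": 0.04, "rx": 0, "ry": 0, "rz": 0, "hand": 0.03},
  {"x": 0, "y": -0.03, "z": 0, "rx": 0, "ry": 0, "rz": -0.1, "hand": 0.03},
  {"x": -0.001, "y": -0.045, "z": 0, "rx": 0, "ry": 0, "rz": -0.14, "hand": 0.03},
  {"x": -0.001, "y": -0.045, "z": 0, "rx": 0, "ry": 0, "rz": -0.14, "hand": 0.03},
  {"x": -0.001, "y": -0.045, "z": 0, "rx": 0, "ry": 0, "rz": -0.14, "hand": 0.03},
  {"x": -0.001, "y": -0.045, "z": 0, "rx": 0, "ry": 0, "rz": -0.14, "hand": 0.03},
])

```text
time: 51.58
tool_pos: [0.5989, -0.0674, 0.1144]
ee_rot: [-1.572, 0.001, -0.738]
wrist_force: [0.2, -0.6, -1.9]
width: 0.0457
```

Call:
play_rows([
  {"x": -0.001, "y": -0.045, "z": 0, "rx": 0, "ry": 0, "rz": -0.14, "hand": 0.03},
  {"x": -0.002, "y": -0.045, "z": 0, "rx": 0, "ry": 0, "rz": -0.14, "hand": 0.03},
  {"x": -0.002, "y": -0.045, "z": 0, "rx": 0, "ry": 0, "rz": -0.14, "hand": 0.03},
  {"x": -0.002, "y": -0.045, "z": 0, "rx": 0, "ry": 0, "rz": -0.14, "hand": 0.03},
  {"x": -0.003, "y": -0.045, "z": 0, "rx": 0, "ry": 0, "rz": -0.14, "hand": 0.03},
  {"x": -0.003, "y": -0.045, "z": 0, "rx": 0, "ry": 0, "rz": -0.102, "hand": 0.03},
  {"x": 0, "y": -0.012, "z": 0, "rx": 0, "ry": 0, "rz": 0, "hand": 0.03},
  {"x": 0, "y": 0, "z": 0, "rx": 0, "ry": 0, "rz": 0, "hand": 0.03},
])

```text
time: 52.58
tool_pos: [0.5862, -0.3481, 0.1142]
ee_rot: [-1.572, 0.002, -1.536]
wrist_force: [-1.5, 0.4, -1.7]
width: 0.0458
```

Call:
play_rows([
  {"x": 0, "y": 0, "z": 0, "rx": 0, "ry": 0, "rz": 0, "hand": 0.03},
  {"x": 0, "y": 0, "z": 0, "rx": 0, "ry": 0, "rz": 0, "hand": 0.03},
])

```text
time: 52.82
tool_pos: [0.5871, -0.3465, 0.1155]
ee_rot: [-1.571, 0.0, -1.534]
wrist_force: [0.7, -0.1, -1.0]
width: 0.0456
```

```bash
python3 dr.py wrist23; python3 -c "
from h import *
s=snapshot('scene'); save(s,'scene23.png')"
```

```text
[ 0.5871 -0.3465  0.1155] [-1.571  0.    -1.534] 0.045618339078230166
px [277. 235.] frame X 0.159 0.239 Y -0.022 0.025 z [0.038 0.054]
px [182. 301.] frame X 0.109 0.189 Y 0.051 0.098 z [0.038 0.054]
px [276. 326.] frame X 0.08 0.146 Y -0.022 0.025 z [0.037 0.054]
```

View pics/wrist23.png

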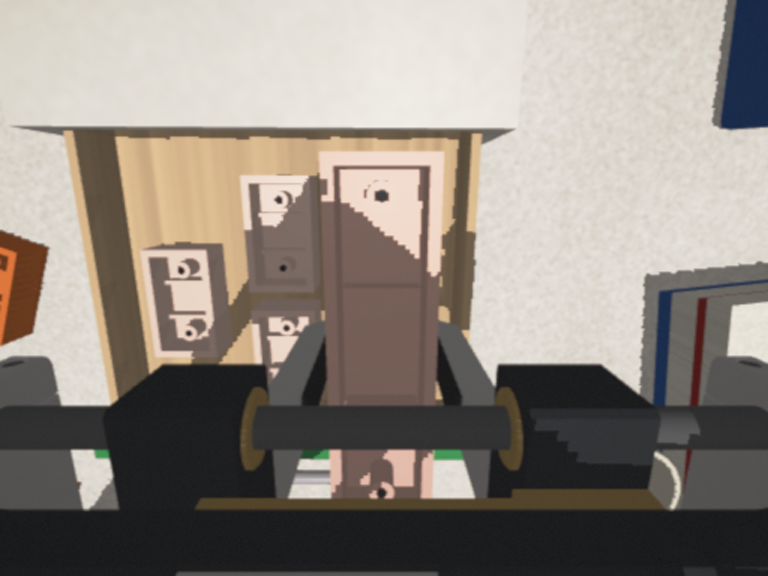

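View pics/scene23.png

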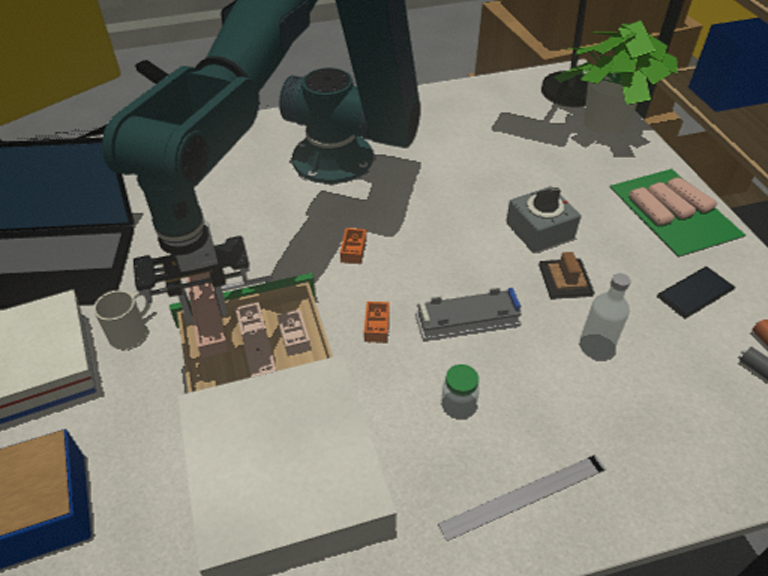

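The long shell is held straight over the free right strip: (380,300) in the wrist view, with the small shells to its left. Lowering.

Call:
play_rows([
  {"x": 0, "y": -0.001, "z": -0.035, "rx": 0, "ry": 0, "rz": -0.002, "hand": 0.03},
  {"x": 0, "y": 0, "z": -0.035, "rx": 0, "ry": 0, "rz": 0, "hand": 0.03},
  {"x": 0, "y": 0, "z": -0.025, "rx": 0, "ry": 0, "rz": 0, "hand": 0.03},
  {"x": 0, "y": 0, "z": -0.014, "rx": 0, "ry": 0, "rz": 0, "hand": 0.03},
  {"x": 0, "y": 0, "z": -0.007, "rx": 0, "ry": 0, "rz": 0, "hand": 0.03},
  {"x": 0, "y": 0, "z": -0.004, "rx": 0, "ry": 0, "rz": 0, "hand": 0.03},
  {"x": 0, "y": 0, "z": 0, "rx": 0, "ry": 0, "rz": 0, "hand": 0.03},
  {"x": 0, "y": 0, "z": 0, "rx": 0, "ry": 0, "rz": 0, "hand": 0.03},
])

```text
time: 53.92
tool_pos: [0.5872, -0.3495, -0.0037]
ee_rot: [-1.569, -0.001, -1.538]
wrist_force: [0.1, 0.0, -1.5]
width: 0.0461
```

Call:
play_rows([
  {"x": 0, "y": 0, "z": 0, "rx": 0, "ry": 0, "rz": 0, "hand": 0.056},
  {"x": 0, "y": 0, "z": 0, "rx": 0, "ry": 0, "rz": 0, "hand": 0.056},
  {"x": 0, "y": 0, "z": 0.025, "rx": 0, "ry": 0, "rz": 0, "hand": 0.06},
  {"x": 0, "y": 0, "z": 0.045, "rx": 0, "ry": 0, "rz": 0, "hand": 0.06},
  {"x": 0, "y": 0, "z": 0.06, "rx": 0, "ry": 0, "rz": 0, "hand": 0.06},
  {"x": 0, "y": 0, "z": 0.03, "rx": 0, "ry": 0, "rz": 0, "hand": 0.06},
])

```text
time: 54.68
tool_pos: [0.588, -0.3501, 0.1606]
ee_rot: [-1.565, -0.005, -1.538]
wrist_force: [0.3, -0.1, -0.0]
width: 0.0602
```

```bash
python3 dr.py wrist24
```

```text
[ 0.588  -0.3501  0.1606] [-1.565 -0.005 -1.538] 0.06017858432301388
px [379. 277.] frame X 0.073 0.242 Y -0.096 -0.049 z [0.038 0.055]
px [286. 230.] frame X 0.159 0.238 Y -0.022 0.025 z [0.038 0.054]
px [203. 288.] frame X 0.108 0.189 Y 0.051 0.099 z [0.038 0.054]
px [295. 322.] frame X 0.065 0.146 Y -0.022 0.025 z [0.038 0.054]
```

View pics/wrist24.png

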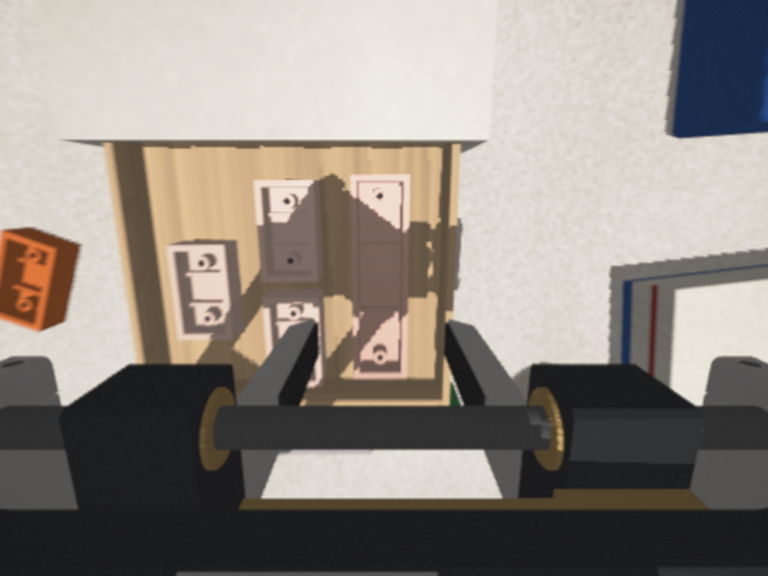

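Everything lies flat in the drawer in one layer: the long shell at (380,277) and small ones at (203,288), (287,230), (295,340). Moving round to the handle with closed fingers.

Call:
play_rows([
  {"x": -0.04, "y": 0.012, "z": 0, "rx": 0, "ry": 0, "rz": 0, "hand": 0.0},
  {"x": -0.045, "y": 0.014, "z": 0, "rx": 0, "ry": 0, "rz": 0, "hand": 0.0},
  {"x": -0.045, "y": 0.014, "z": 0, "rx": 0, "ry": 0, "rz": 0, "hand": 0.0},
  {"x": -0.045, "y": 0.014, "z": 0, "rx": 0, "ry": 0, "rz": 0, "hand": 0.0},
  {"x": -0.04, "y": 0.013, "z": 0, "rx": 0, "ry": 0, "rz": 0, "hand": 0.0},
  {"x": 0, "y": 0, "z": -0.04, "rx": 0, "ry": 0, "rz": 0, "hand": 0.0},
  {"x": 0, "y": 0, "z": -0.05, "rx": 0, "ry": 0, "rz": 0, "hand": 0.0},
  {"x": 0, "y": 0, "z": 0, "rx": 0, "ry": 0, "rz": 0, "hand": 0.0},
])

```text
time: 55.72
tool_pos: [0.3682, -0.279, 0.0604]
ee_rot: [-1.578, 0.008, -1.538]
wrist_force: [-0.2, 0.2, -0.6]
width: 0.0008
```

```bash
python3 - <<'E'
from m import *
o=robot.get_obs(); print(o["tool_pos"].round(4),o["ee_rot"].round(3),o["width"])
s=snapshot("wrist"); save(s,"wrist25.png"); P=cloud(s)
m=(P[...,2]>.044)&(P[...,2]<.058)&(P[...,0]>.405)&(P[...,0]<.44)&(abs(P[...,1]+.28)<.08); print("bar",rectp(P[m]))
E
```

```text
[ 0.3682 -0.279   0.0604] [-1.578  0.008 -1.538] 0.000780003573119988
bar (2225, array([ 431.6, -282.4]), array([ 20. , 129.3]), 1.8, array([0.0506, 0.0531, 0.0547]))
```

View pics/wrist25.png

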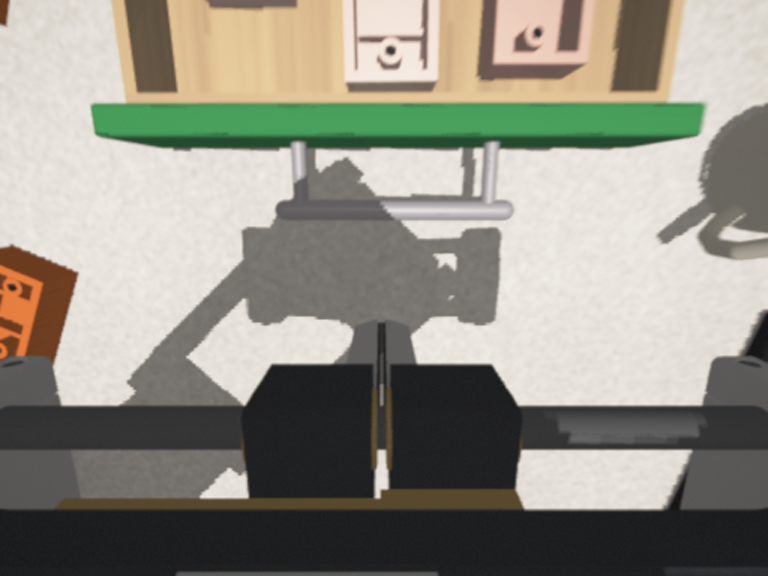

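The bar handle is at (396,210), the fingers just before it. Lowering behind the bar and pushing.

Call:
play_rows([
  {"x": 0, "y": -0.005, "z": -0.035, "rx": 0, "ry": 0, "rz": 0, "hand": 0.0},
  {"x": 0, "y": 0, "z": -0.025, "rx": 0, "ry": 0, "rz": 0, "hand": 0.0},
  {"x": 0, "y": 0, "z": 0, "rx": 0, "ry": 0, "rz": 0, "hand": 0.0},
  {"x": 0, "y": 0, "z": 0, "rx": 0, "ry": 0, "rz": 0, "hand": 0.0},
])

```text
time: 56.28
tool_pos: [0.3732, -0.2886, 0.0077]
ee_rot: [-1.568, -0.003, -1.538]
wrist_force: [0.1, -0.5, 0.5]
width: 0.0005
```

Call:
play_rows([
  {"x": 0.015, "y": 0, "z": 0, "rx": 0, "ry": 0, "rz": 0, "hand": 0.0},
  {"x": 0.015, "y": 0, "z": 0, "rx": 0, "ry": 0, "rz": 0, "hand": 0.0},
  {"x": 0.007, "y": 0, "z": 0, "rx": 0, "ry": 0, "rz": 0, "hand": 0.0},
  {"x": 0.007, "y": 0, "z": 0, "rx": 0, "ry": 0, "rz": 0, "hand": 0.0},
  {"x": 0.008, "y": 0, "z": 0, "rx": 0, "ry": 0, "rz": 0, "hand": 0.0},
  {"x": 0.01, "y": 0, "z": 0, "rx": 0, "ry": 0, "rz": 0, "hand": 0.0},
  {"x": 0.01, "y": 0, "z": 0, "rx": 0, "ry": 0, "rz": 0, "hand": 0.0},
])

```text
time: 57.15
tool_pos: [0.4439, -0.2867, 0.0049]
ee_rot: [-1.571, 0.001, -1.538]
wrist_force: [-1.3, -0.4, -0.1]
width: 0.0006
```

```bash
python3 - <<'E'
from m import *
o=robot.get_obs(); print(o["tool_pos"].round(4),o["ee_rot"].round(3),o["wrist_force"])
s=snapshot("wrist"); save(s,"wrist26.png")
E
```

```text
[ 0.4439 -0.2867  0.0049] [-1.571e+00  1.000e-03 -1.538e+00] [-1.29341775 -0.36903146 -0.07152405]
```

View pics/wrist26.png

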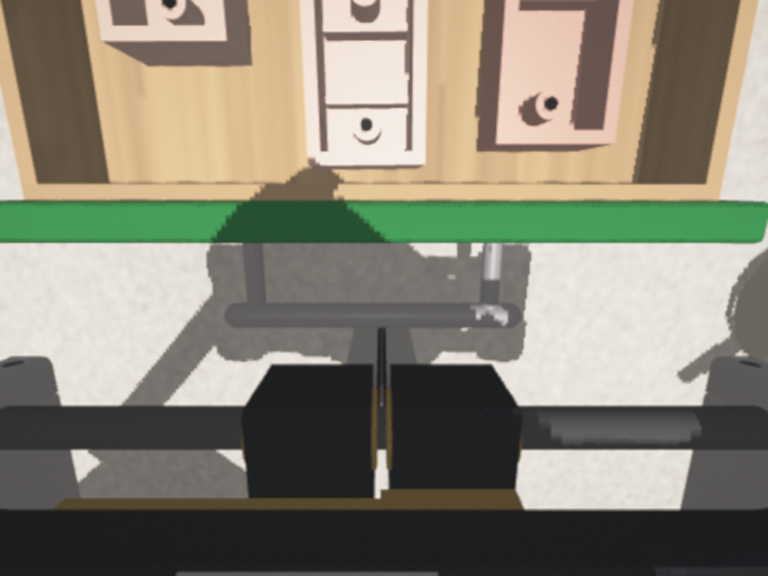

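The fingers touch the bar at (380,315) and the drawer is sliding at about 1.3 N. Pushing on.

Call:
play_rows([
  {"x": 0.014, "y": 0.0005, "z": 0, "rx": 0, "ry": 0, "rz": 0, "hand": 0.0},
  {"x": 0.015, "y": 0.0005, "z": 0, "rx": 0, "ry": 0, "rz": 0, "hand": 0.0},
  {"x": 0.015, "y": 0.0005, "z": 0, "rx": 0, "ry": 0, "rz": 0, "hand": 0.0},
  {"x": 0.015, "y": 0.0005, "z": 0, "rx": 0, "ry": 0, "rz": 0, "hand": 0.0},
  {"x": 0.015, "y": 0.0005, "z": 0, "rx": 0, "ry": 0, "rz": 0, "hand": 0.0},
  {"x": 0.015, "y": 0.0005, "z": 0, "rx": 0, "ry": 0, "rz": 0, "hand": 0.0},
  {"x": 0.015, "y": 0.0005, "z": 0, "rx": 0, "ry": 0, "rz": 0, "hand": 0.0},
  {"x": 0.015, "y": 0.0005, "z": 0, "rx": 0, "ry": 0, "rz": 0, "hand": 0.0},
])

```text
time: 58.2
tool_pos: [0.5636, -0.2832, 0.0052]
ee_rot: [-1.571, -0.0, -1.538]
wrist_force: [-1.2, -1.5, -1.0]
width: 0.0009
```

Call:
play_rows([
  {"x": 0.013, "y": 0.0005, "z": 0, "rx": 0, "ry": 0, "rz": 0, "hand": 0.0},
  {"x": 0.012, "y": 0.0005, "z": 0, "rx": 0, "ry": 0, "rz": 0, "hand": 0.0},
  {"x": 0.01, "y": 0.0003, "z": 0, "rx": 0, "ry": 0, "rz": 0, "hand": 0.0},
  {"x": 0.008, "y": 0.0003, "z": 0, "rx": 0, "ry": 0, "rz": 0, "hand": 0.0},
  {"x": 0.006, "y": 0.0002, "z": 0, "rx": 0, "ry": 0, "rz": 0, "hand": 0.0},
  {"x": 0.004, "y": 0, "z": 0, "rx": 0, "ry": 0, "rz": 0, "hand": 0.0},
  {"x": 0, "y": 0, "z": 0, "rx": 0, "ry": 0, "rz": 0, "hand": 0.0},
])

```text
time: 59.08
tool_pos: [0.6162, -0.2812, 0.0053]
ee_rot: [-1.57, -0.0, -1.538]
wrist_force: [-0.1, 0.3, 0.5]
width: 0.0007
```

```bash
python3 - <<'E'
from m import *
o=robot.get_obs(); print(o["tool_pos"].round(4),o["ee_rot"].round(3),o["wrist_force"])
s=snapshot("wrist"); save(s,"wrist27.png")
E
```

```text
[ 0.6162 -0.2812  0.0053] [-1.57  -0.    -1.538] [-0.0543126   0.25053554  0.48292403]
```

View pics/wrist27.png

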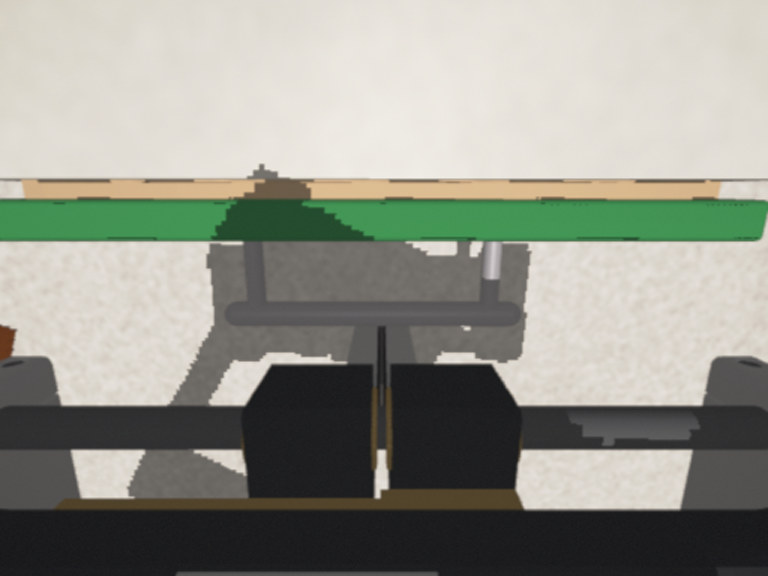

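The drawer is almost shut, with about 10 mm of wood still showing at row 188. Finishing in small steps.

Call:
play_rows([
  {"x": 0.003, "y": 0, "z": 0, "rx": 0, "ry": 0, "rz": 0, "hand": 0.0},
  {"x": 0.003, "y": 0, "z": 0, "rx": 0, "ry": 0, "rz": 0, "hand": 0.0},
  {"x": 0.003, "y": 0, "z": 0, "rx": 0, "ry": 0, "rz": 0, "hand": 0.0},
  {"x": 0, "y": 0, "z": 0, "rx": 0, "ry": 0, "rz": 0, "hand": 0.0},
  {"x": 0, "y": 0, "z": 0, "rx": 0, "ry": 0, "rz": 0, "hand": 0.0},
])

```text
time: 59.75
tool_pos: [0.6234, -0.2811, 0.0052]
ee_rot: [-1.573, 0.001, -1.538]
wrist_force: [-4.4, 1.4, 3.2]
width: 0.0004
```

Call:
play_rows([
  {"x": 0.002, "y": 0, "z": 0, "rx": 0, "ry": 0, "rz": 0, "hand": 0.0},
  {"x": 0.002, "y": 0, "z": 0, "rx": 0, "ry": 0, "rz": 0, "hand": 0.0},
  {"x": 0, "y": 0, "z": 0, "rx": 0, "ry": 0, "rz": 0, "hand": 0.0},
  {"x": 0, "y": 0, "z": 0, "rx": 0, "ry": 0, "rz": 0, "hand": 0.0},
])

```text
time: 60.25
tool_pos: [0.6233, -0.2811, 0.0053]
ee_rot: [-1.582, 0.002, -1.539]
wrist_force: [-13.6, 3.4, 8.0]
width: 0.0005
```

```bash
python3 - <<'E'
from m import *
o=robot.get_obs(); print(o["tool_pos"].round(4),o["ee_rot"].round(3),o["wrist_force"])
s=snapshot("wrist"); save(s,"wrist28.png")
E
```

```text
[ 0.6233 -0.2811  0.0053] [-1.582  0.002 -1.539] [-13.59555446   3.35604322   8.02124492]
```

View pics/wrist28.png

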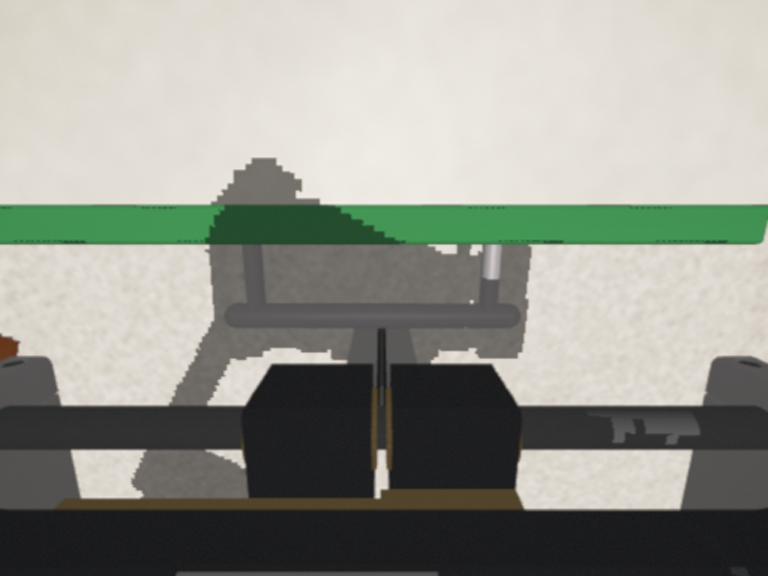

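The drawer is shut: it stopped hard at 13.6 N with the green front against the cabinet at row 205. Backing off and checking everything.

Call:
play_rows([
  {"x": -0.01, "y": 0, "z": 0, "rx": 0, "ry": 0, "rz": 0, "hand": 0.0},
  {"x": -0.03, "y": 0, "z": 0, "rx": 0, "ry": 0, "rz": 0, "hand": 0.0},
  {"x": -0.05, "y": 0, "z": 0, "rx": 0, "ry": 0, "rz": 0, "hand": 0.0},
  {"x": -0.02, "y": 0, "z": 0.05, "rx": 0, "ry": 0, "rz": 0, "hand": 0.0},
  {"x": -0.04, "y": 0.02, "z": 0.06, "rx": 0, "ry": 0, "rz": 0, "hand": 0.0},
  {"x": -0.05, "y": 0.02, "z": 0.04, "rx": 0, "ry": 0, "rz": 0, "hand": 0.0},
  {"x": 0, "y": 0, "z": 0, "rx": 0, "ry": 0, "rz": 0, "hand": 0.0},
  {"x": 0, "y": 0, "z": 0, "rx": 0, "ry": 0, "rz": 0, "hand": 0.0},
])

```text
time: 61.3
tool_pos: [0.4392, -0.2462, 0.1421]
ee_rot: [-1.57, -0.001, -1.538]
wrist_force: [0.6, -0.3, 0.4]
width: 0.0003
```

```bash
python3 - <<'E'
from m import *
o=robot.get_obs(); print(o["tool_pos"].round(4),o["wrist_force"],o["time"])
t=snapshot("top"); save(t,"top29.png"); x=snapshot("scene"); save(x,"scene29.png")
for s in (t,x):
    P=cloud(s); q=P.reshape(-1,3); c=s["color"].reshape(-1,3).astype(int); near=np.hypot(q[:,0]-.554,q[:,1]-.381)<.08
    print("block",rectp(q[near&(q[:,2]>.014)&(q[:,2]<.065)&(c[:,0]-c[:,2]>30)]))
    k=(np.hypot(q[:,0]-.395,q[:,1]-.392)<.035)&(q[:,2]>.1)&(q[:,2]<.125); print("dial",rectp(q[k]))
    hsv=cv2.cvtColor(s["color"],cv2.COLOR_RGB2HSV).reshape(-1,3).astype(int)
    g=(hsv[:,0]>40)&(hsv[:,0]<80)&(hsv[:,1]>100)&(q[:,2]>.066)&(q[:,2]<.08)&(q[:,1]<-.1)&(q[:,1]>-.45)&(q[:,0]>.35)&(q[:,0]<.8); print("green",rectp(q[g]))
    for n,(cx,cy,r) in {"bottle":(.723,.353,.06),"jar":(.78,.056,.05)}.items():
        k=(np.hypot(q[:,0]-cx,q[:,1]-cy)<r)&(q[:,2]>.03); print(n,k.sum(),np.percentile(q[k],2,axis=0).round(3),np.percentile(q[k],98,axis=0).round(3))
E
```

```text
[ 0.4392 -0.2462  0.1421] [ 0.5550747  -0.33021054  0.35326553] 61.3
block (287, array([552.8, 381.1]), array([65.7, 69.4]), 80.5, array([0.0153, 0.0224, 0.0597]))
dial (73, array([395.4, 393.3]), array([13.6, 55.7]), 0.3, array([0.1057, 0.1124, 0.1178]))
green (348, array([ 678.3, -273.3]), array([ 17.9, 277.7]), 1.9, array([0.0669, 0.0718, 0.0764]))
bottle 461 [0.697 0.325 0.036] [0.752 0.38  0.192]
jar 287 [0.752 0.029 0.033] [0.806 0.083 0.09 ]
block (280, array([558.3, 381.3]), array([64.2, 68. ]), 76.9, array([0.0162, 0.022 , 0.0594]))
dial (93, array([401.1, 394.1]), array([54. , 18.6]), 85.7, array([0.1014, 0.1117, 0.1173]))
green (59, array([ 676.1, -274.1]), array([  7.8, 278. ]), 1.8, array([0.0696, 0.0721, 0.0751]))
bottle 1053 [0.718 0.327 0.033] [0.767 0.378 0.192]
jar 619 [0.764 0.029 0.033] [0.818 0.084 0.088]
```

View pics/top29.png

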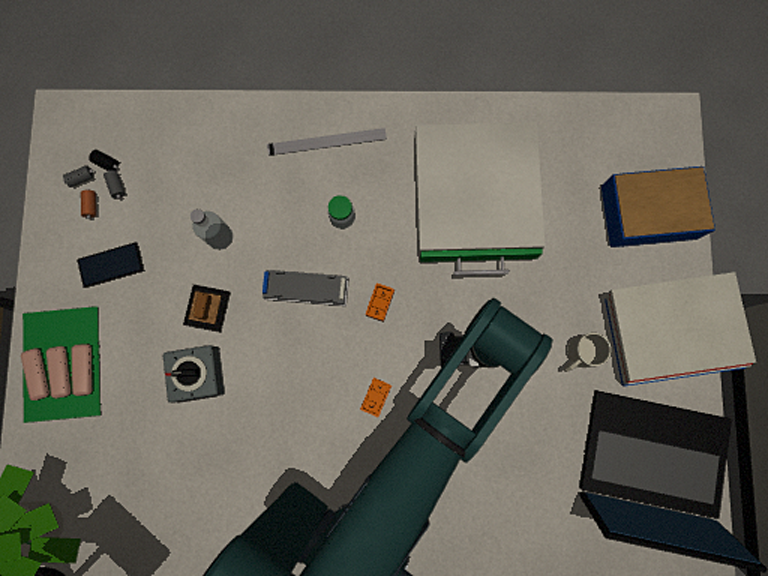

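View pics/scene29.png

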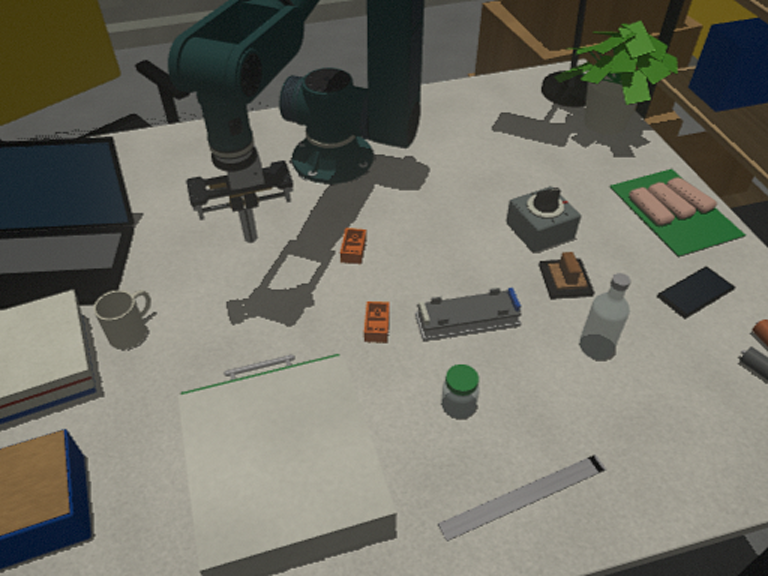

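Top and scene views agree. The drawer is shut (green front at (480,255)), the dial is on red at (188,373), the block is in its tray at (207,307), the cradle is empty, and the bystanders are where they were. Handing in.

```bash
python3 -c "
from bench import workorder
print(workorder.close_job())"
```

```text
the job is handed in; nothing more can be done
None
```

The job is done and was handed in at about 61 s of the 192 s allowed; no verdict came back.

**What I did**
- **Dial:** it is on the red mark. The bar measures 2.4° across in the wrist view, as planned.
- **Sanding:** I swept the long shell from the blue end to the white end and back, with the block's centre going from about +47 mm to −45 mm and back to +46 mm. The force read about 6–8 N at each check, and the block stayed within about 3 mm of the middle line.
- **Putting away:** the block is back in its tray. The long shell and all three small pink shells went into the drawer in one layer, and I pushed the drawer until it stopped hard at about 14 N.

**Last checks**
- **Block:** it sat flat, about 2 mm from the tray's centre in the wrist view. The final fixed-camera readings scatter by about 3 mm around that.
- **Drawer:** its front moved 212 mm, against an estimated opening of 213 mm. The contents were measured before it was shut and cannot be seen now.
- **Bystanders:** the jar and bottle read the same positions as at the start. I checked the mug by eye only.

**What disagreed**
- **Fingertip height:** both cameras showed the fingertips about 33 mm above the reported TCP. My first grip on the dial closed above the bar because of this. I corrected for it from then on, and every later grasp and contact height fitted.
- **Dial angle at the end:** the coarse fixed-camera views read the bar at 0.3° and −4.3°, within 7° of the wrist view and inside the 0.15 rad (8.6°) tolerance.
- **Knocked shell:** the middle small shell was knocked aside mid-run, so I measured it again before gripping it.

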